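# Clear the bauble-capping bench

## Robot

A 6-joint arm with a two-finger parallel gripper is mounted at the origin on the work surface. World frame = base frame: x ahead of the robot, y to its left, z up, the work surface at z = 0. Lengths are in mm, angles in rad, forces in N, time in s.
With the tool pointing down it reaches from about 350 to 975 mm from the base axis. Payload 7.1 kg.
Tool frame: the origin (TCP) lies between the finger pads; the fingertips stand 17 mm ahead of it and the grasp point (between the pads) lies 2 mm behind it; z points along the fingers, y is the line along which they close (so a half turn about z gives the same grasp; the last joint's range is limited). The gripper opens to 88 mm and grips with 3 to 60 N. Pads are 20 mm wide; open, the fingers measure 115 mm over their backs; the gripper's body (75 mm by 178 mm) begins 61 mm behind the grasp point.
Start: joints at [1.109, 0.423, 1.63, -0, 1.089, -0.019], TCP at [267.762, 564.72, 239.675] pointing down, gripper open.
Joint ranges: [-3, 3], [-0.9, 2.11], [0.09, 2.58], [-1.31, 4.45], [0.11, 2.69], [-2.54, 2.54]. Speed limits (rad/s): [2.39, 2.39, 3.01, 3.14, 3.14, 3.14].

## Interface

Orientations are given as a rotation vector (axis times angle).
In Python, from workcell import ctrl gives the robot as it stands.
- The arm moves only by the shell command python3 jog.py 'ROWS' [OPENING]. ROWS is a JSON list of rows, 1 to 5 of them, each of 6 numbers: dx, dy, dz in mm, then a rotation vector rx, ry, rz in rad; each row shifts and turns the commanded pose from where the row before left it, along the tool's axes as they then stand; what a row does not reach is not made up. A row lasts 1/12 s, in which the tool goes at most 41.7 mm and 0.125 rad, less where a joint would pass 70% of its speed; a pose out of reach is approached as far as the arm can. OPENING is the finger opening in mm, set as the command begins (- or left out keeps the last). The fingers move at their own pace and stop on an object; the grip force is fixed at half the most. Time passes only in rows, so rows that do not move let the fingers close. It prints the time, the measured TCP pose, the force, the opening and the grip force at its end.
- ctrl.get_obs(): the state, without advancing time (a new reading comes with each control period).
- ctrl.get_image(name): name is "scene" or "top" or "wrist"; returns a dict with "img" (400x640x3 uint8, red, green, blue), "fx", "fy", "cx", "cy" (pixels), "k1" (the pictures are not rectified: a ray, as slopes to the right and down, at radius r is drawn at 1 + k1 r^2 times it, then the intrinsics apply), "R" (3x3) and "t" (3): a world point X has camera coordinates R X + t. Camera axes: x right, y down, z forward; pixel columns grow to the right and rows downward; lengths in mm; the calibration is good to about 2 mm. A picture is of the moment at which its call begins. There is no depth.
- ctrl.close_job(): hands the job in; it is judged then, once.
The state is a dict: "t": time; "qpos": joint angles; "qvel": joint speeds; "joint_torque": joint torques, N m; "ee_pos": TCP position; "orientation": TCP orientation; "ft_force": force on the tool from outside, world axes, zero at the start; "moment": the same for the moment, N m; "width": finger opening in mm; "grasp_force": force on a finger pad.
Only numpy, scipy, OpenCV 4.12 (cv2) and the standard library are available. Lean on these libraries where they do the work, as an engineer would, in place of code of your own. Each camera call takes 0.05 s, during which the arm holds its last target. There are 200 camera calls.

## Task

Clear the bauble-capping bench for the next shift: stack all the white trays on the aluminium foot, cut corners over cut corners so that every skirt drops fully home over the one below, and put the lid on top as the last. Turn the clear dial cover of the round fittings dish until its opening is squarely over the compartment with the brass caps, then drop the stray brass cap in and leave the cover so. Slide the scraper blade first and fully home into the slot of its rack, and leave everything else on the bench where it is.

Things in the scene. Friction and masses are not known exactly. Their poses are not given: they have to be found in the camera images.
- dock: fixed aluminium foot: base 112 x 82 x 8 mm, on it an 84 x 54 mm deck, top 12 mm above the bench, with the same 6 mm raised tapered centre and two cut corners as the trays. Origin: centre of the underside; x towards the cut corners. Tray undersides seat at 12, 34, 56, 78 mm above the bench, in place and yaw like the foot's, which vary.
- tray1: white tray 84 x 54 x 28 mm, ~60 g: hollow skirt (3 mm walls, 22 high), on its deck a 6 mm raised tapered centre (75 x 45 mm foot, 8 grey marks). Both corners of one short end are cut (12 mm), the centre too: drops over the one below (1.5 mm play) only one way round, adding 22 mm. Grip across the width. 2 to 4 present, any yaw. Origin: underside centre; x to the cut corners, z up.
- tray2: another tray, just like tray1 (may be absent)
- tray3: another tray, just like tray1 (may be absent)
- tray4: another tray, just like tray1 (may be absent)
- lid: white lid for the trays: same 84 x 54 mm outline, cut corners and hollow skirt, but 16 mm high with a flat top and no raised centre; on it an upright grip bar 46 long (along x) x 12 wide x 24 mm high (top at 40 mm). Fits over a tray as another tray would. Origin: centre of the underside; x towards the cut corners. About 60 g.
- carousel: fixed round grey fittings dish, 148 mm across, walls 34 mm high, divided by six radial walls into six equal compartments, under a clear turning cover (top of the cover 39 mm above the bench). Origin: centre of its underside, on the turning axis. Its place and yaw vary.
- cover (a joint): turning angle of the clear cover in rad, growing counter-clockwise seen from above; turns freely from -3.4 to 3.9 with a light friction of about 0.04 N m, and stays where it is left; starts between -0.5 and 0.4
- opening (a point): middle of the cover's one opening, on the cover's top face, 46 mm from the axis. The opening is a 56 degree sector, from 23 mm radius to the edge, with dark edges.
- dial_grip (a point): on the turning axis, 53 mm above the bench: middle of the cover's upright wooden grip bar, 44 long x 12 mm thick, from 39 to 65 mm above the bench. The bar is at right angles to the line from the axis to the opening; this point's x axis points to the opening.
- caps_heap: four brass bauble caps (round cups with a neck, 11 mm high) on the floor of the wanted compartment; two others hold flat steel washers and short wooden plugs, three are empty. Origin: middle of that compartment's floor, 46 mm from the carousel's axis, 4 mm above the bench. Which compartment varies.
- stray_cap: loose brass bauble cap standing on the bench: round, 18 mm across, 15 mm high, with a 9 mm neck on top (19 mm in all). About 15 g. Origin: centre of its underside.
- scraper: flat scraper lying flat on the bench, 160 mm long: steel blade 70 long x 44 wide x 3 mm thick, and wooden handle 90 long x 18 wide x 16 mm high, undersides level. Origin: where the blade meets the handle, on the underside; x towards the blade's end. About 80 g, heavier towards the blade.
- scraper_tip (a point): middle of the blade's end edge, 70 mm ahead of the scraper's origin, 1.5 mm above its underside
- scraper_grip (a point): good place to grip the handle across, 28 mm behind the origin, 8 mm above the underside
- rack: fixed dark wooden rack with a level slot: floor 20 mm above the bench, 10 mm high, 49 wide, mouth at x = -35 mm facing -x, end at x = +32. The floor runs on as a ledge to x = -70. Roof top 44 mm above the bench, 80 wide in all. Origin: under the middle; x is the way a blade slides in. Place and yaw vary.
- slot_end (a point): middle of the slot's end wall, 1.5 mm above the slot floor: where the blade's end comes when fully home
- glue_jar: bystander, to be left alone: small closed jar, 36 mm across, 50 mm high, upright
- bauble: bystander, to be left alone: red bauble 40 mm across on a round wooden stand, 50 mm high
- ribbon_spool: bystander, to be left alone: upright ribbon spool, 40 mm across, 26 mm high
- brush: bystander, to be left alone: thin round paint brush, 150 mm long, lying beyond the dock
- stick_cup: bystander, to be left alone: steel cup, 70 mm across, 80 mm high
- pincers: bystander, to be left alone: steel pincers lying flat, 100 mm long

How it is judged (in metres and radians):
On the way, in this order (a step that is already met when the one before it is completed fails the run):
1. the cover's opening is squarely over the compartment with the brass caps (horizontal distance between opening and caps_heap below 0.008 m), for 0.2 s.
2. the stray cap lies in that compartment (horizontal distance between stray_cap and caps_heap below 0.03 m and z of stray_cap in the frame of carousel below 0.03 m), for 0.2 s.
At the end, for the whole second after the job is handed in: Trays and, above them, the lid: on the foot, same way round, within 10 mm and 0.15 rad, fully down (2.8 mm). Opening within 8 mm of the brass caps' compartment middle, stray cap in it. Blade level in the slot, end within 9 mm of its end, within 0.12 rad. All at rest (all of step 2 and horizontal distance between each of tray1, tray2, tray3, tray4, lid and dock below 0.01 m and angle between the x axis of each of tray1, tray2, tray3, tray4, lid and the x axis of dock, either way round below 0.15 rad and angle between each of tray1, tray2, tray3, tray4, lid's own z axis and vertical below 0.06 rad and linear speed of each of tray1, tray2, tray3, tray4, lid, stray_cap, scraper below 0.02 m/s and (z of tray1 in the frame of dock between 0.0092 and 0.0148 m or z of tray1 in the frame of dock between 0.0312 and 0.0368 m or z of tray1 in the frame of dock between 0.0532 and 0.0588 m or z of tray1 in the frame of dock between 0.0752 and 0.0808 m) and (z of tray2 in the frame of dock between 0.0092 and 0.0148 m or z of tray2 in the frame of dock between 0.0312 and 0.0368 m or z of tray2 in the frame of dock between 0.0532 and 0.0588 m or z of tray2 in the frame of dock between 0.0752 and 0.0808 m) and (z of tray3 in the frame of dock between 0.0092 and 0.0148 m or z of tray3 in the frame of dock between 0.0312 and 0.0368 m or z of tray3 in the frame of dock between 0.0532 and 0.0588 m or z of tray3 in the frame of dock between 0.0752 and 0.0808 m) and (z of tray4 in the frame of dock between 0.0092 and 0.0148 m or z of tray4 in the frame of dock between 0.0312 and 0.0368 m or z of tray4 in the frame of dock between 0.0532 and 0.0588 m or z of tray4 in the frame of dock between 0.0752 and 0.0808 m) and (z of lid in the frame of dock between 0.0532 and 0.0588 m or z of lid in the frame of dock between 0.0752 and 0.0808 m or z of lid in the frame of dock between 0.0972 and 0.1028 m) and z of lid in the frame of tray1 above 0.015 m and z of lid in the frame of tray2 above 0.015 m and z of lid in the frame of tray3 above 0.015 m and z of lid in the frame of tray4 above 0.015 m and horizontal distance between opening and caps_heap below 0.008 m and horizontal distance between scraper_tip and slot_end below 0.009 m and angle between the x axis of scraper and the x axis of rack, either way round below 0.12 rad and z of scraper_tip in the frame of rack between 0.0165 and 0.0265 m and angle between scraper's own z axis and vertical below 0.1 rad); the robot touches nothing.
It fails at once if a bystander is moved by more than 3 cm (distance of any of glue_jar, bauble, ribbon_spool, brush, stick_cup, pincers from where it was at the start of the episode above 0.03 m).
Of tray1, tray2, tray3, tray4 only 2 to 4 are there at a start; the rules pass over those that are not, and their reading is None.
At some moment in a run one of tray1, tray2, tray3, tray4, lid, stray_cap, scraper may be knocked a few centimetres aside while the robot is not near it.
It also fails if it takes over 210 s, if anything falls off the work surface, if the arm or the gripper's body presses on something with over 40 N, if the wrist force passes 120 N, or if a joint passes its speed limit or range.

## Working session

There is one attempt and no reset: what is moved stays moved. The work goes in short steps, Python scripts to look and compute and a shell command to move; the robot and the scene stay as the last step left them, time stands still between calls to the robot, and variables do not carry over. Pictures are saved under pics/ and viewed, at most 15 in all, crops included, and the job is handed in when it is done.

```bash
ls; mkdir -p pics; python3 - <<'E'
from workcell import ctrl
import cv2,numpy as np
for n in ["scene","top","wrist"]:
    d=ctrl.get_image(n); cv2.imwrite(f"pics/a_{n}.png",d["img"][:,:,::-1])
    print(n,d["fx"],d["cx"],d["cy"],d["k1"],(-np.array(d["R"]).T@d["t"]).round(),np.array(d["R"]).round(3).tolist())
print(ctrl.get_obs())
E
```

```text
jog.py
pics
workcell.py
scene 407.279980578743 323.38131498597704 201.65374679441322 -0.008950629937142178 [ 995. -320.  853.] [[0.605, 0.796, 0.013], [0.665, -0.495, -0.559], [-0.439, 0.347, -0.829]]
top 407.99130723476617 318.6514186241542 198.10069830295123 -0.08561090194907502 [ 429.    2. 1163.] [[-0.027, -1.0, -0.004], [-0.991, 0.027, -0.133], [0.133, 0.0, -0.991]]
wrist 327.2605003123246 318.3209333709598 198.30031343107063 0.001062090333676656 [195. 599. 384.] [[0.428, 0.904, -0.001], [0.864, -0.408, 0.294], [0.265, -0.127, -0.956]]
{'t': 0.15, 'qpos': array([ 1.10899058e+00,  4.23665218e-01,  1.63048937e+00, -1.45651494e-05,
        1.08855885e+00, -1.90181735e-02]), 'qvel': array([ 0.00188252, -0.00264886, -0.00231667,  0.00036854,  0.00024015,
        0.00182615]), 'joint_torque': array([ 3.36865551e-04, -5.44987786e+01, -2.73918897e+01,  6.43330906e-02,
        2.05177168e-02, -1.03576933e-04]), 'ee_pos': array([267.60364517, 564.38001246, 239.09015151]), 'orientation': array([-6.89794772e-01, -3.06466747e+00,  1.71458034e-03]), 'ft_force': array([-0.55260323, -0.78296663,  0.84049922]), 'moment': array([-0.00035332,  0.02160167,  0.00691846]), 'grasp_force': 0.0, 'width': 87.82134983885301}
```
View pics/a_top.png

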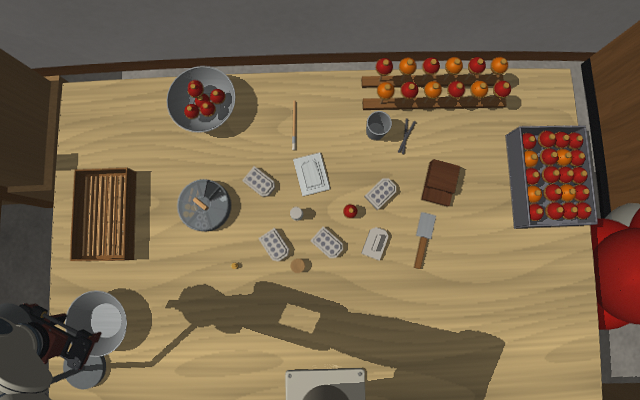

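View pics/a_scene.png

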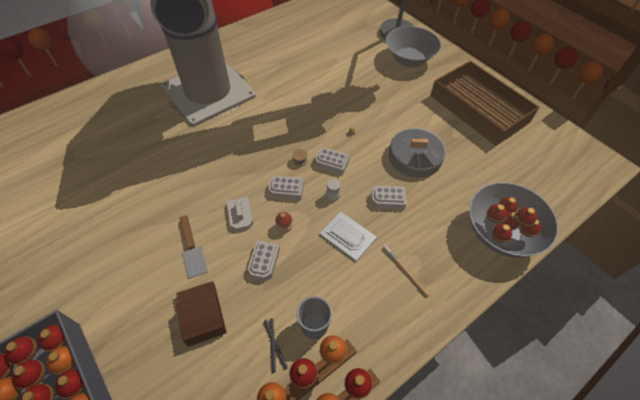

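```bash
cat > h.py <<'E'
import numpy as np, cv2, sys
from scipy.spatial.transform import Rotation as Ro
from workcell import ctrl
def tool():
    o=ctrl.get_obs(); R=Ro.from_rotvec(o["orientation"]).as_matrix()
    return o,R,np.array(o["ee_pos"])
def snap(n,f=None):
    d=ctrl.get_image(n)
    if f: cv2.imwrite(f"pics/{f}.png",d["img"][:,:,::-1]); np.savez(f"pics/{f}.npz",**d)
    return d
def load(f): return dict(np.load(f"pics/{f}.npz"))
def cast(d,px,z):
    px=np.atleast_2d(np.array(px,float)); s=(px-[d["cx"],d["cy"]])/[d["fx"],d["fy"]]
    u=s.copy()
    for _ in range(8): u=s/(1+d["k1"]*(u**2).sum(1,keepdims=True))
    R=np.array(d["R"]); C=-R.T@d["t"]; r=np.c_[u,np.ones(len(u))]@R
    return C+r*((z-C[2])/r[:,2])[:,None]
def proj(d,X):
    X=np.atleast_2d(np.array(X,float))@np.array(d["R"]).T+d["t"]; u=X[:,:2]/X[:,2:]
    return u*(1+d["k1"]*(u**2).sum(1,keepdims=True))*[d["fx"],d["fy"]]+[d["cx"],d["cy"]]
def two(d1,p1,d2,p2):
    # closest point of two rays, and gap
    a=cast(d1,p1,0)[0];b=cast(d2,p2,0)[0];C1=-d1["R"].T@d1["t"];C2=-d2["R"].T@d2["t"]
    u=a-C1;v=b-C2;st=np.linalg.lstsq(np.c_[u,-v],C2-C1,rcond=None)[0]
    P=C1+st[0]*u;Q=C2+st[1]*v; return (P+Q)/2,np.linalg.norm(P-Q)
def wrap(a,p): return (a+p/2)%p-p/2
def plan(x,y,z,cl=None,full=False):
    """to TCP x,y,z; cl: world angle of closing line (tool y). prints rz then shift in new tool axes"""
    o,R,p=tool(); cur=np.arctan2(R[1,1],R[0,1]); rz=0
    if cl is not None: rz=-wrap(cl-cur,2*np.pi if full else np.pi)
    R2=R@Ro.from_rotvec([0,0,rz]).as_matrix(); s=R2.T@(np.array([x,y,z])-p)
    tilt=R.T@np.array([0,0,-1.]); fix=np.cross([0,0,1],tilt)
    print("t%.1f q6 %.2f rz %.3f shift %s |tilt fix %s| at %s cl %.3f w %.1f"%(o["t"],o["qpos"][5],rz,s.round(1),fix.round(3)[:2],p.round(1),cur,o["width"]))
E
python3 - <<'E'
from h import *
plan(480,150,330,np.pi/2); plan(480,150,330,0)
d=ctrl.get_image("top")
for n,p in dict(t1=(259,181),t2=(274,245),t3=(327,242),t4=(381,193),lid=(376,244),dock=(311,174),car=(204,205),cap=(236,265),scr=(421,255),rack=(441,183),jar=(297,213),baub=(350,211),spool=(300,265)).items(): print(n,cast(d,p,20).round()[0])
E
```

```text
t0.1 q6 -0.02 rz -0.443 shift [-212.4 -414.5  -90.6] |tilt fix [-0.001 -0.   ]| at [267.6 564.4 239.1] cl 1.128 w 87.8
t0.1 q6 -0.02 rz 1.128 shift [-414.5  212.4  -90.6] |tilt fix [-0.001 -0.   ]| at [267.6 564.4 239.1] cl 1.128 w 87.8
t1 [637. 171.  20.]
t2 [454. 131.  20.]
t3 [459. -17.  20.]
t4 [ 592. -175.   20.]
lid [ 449. -154.   20.]
dock [653.  22.  20.]
car [572. 329.  20.]
cap [401. 238.  20.]
scr [ 415. -279.   20.]
rack [ 617. -348.   20.]
jar [542.  65.  20.]
baub [544. -85.  20.]
spool [397.  59.  20.]
```

```bash
python3 jog.py '[[0,0,0,0,0,-0.111],[0,0,0,0,0,-0.111],[0,0,0,0,0,-0.111],[0,0,0,0,0,-0.111]]'
python3 jog.py '[[-22,-34,-1,0,0,0],[-22,-34,-1,0,0,0],[-22,-34,-1,0,0,0],[-22,-34,-1,0,0,0]]'
python3 jog.py '[[-22,-34,-1,0,0,0],[-22,-34,-1,0,0,0],[-22,-34,-1,0,0,0],[-22,-34,-1,0,0,0]]'
python3 jog.py '[[-22,-34,-1,0,0,0],[-22,-34,-1,0,0,0],[-22,-34,-1,0,0,0],[-22,-34,-1,0,0,0],[0,0,0,0,0,0]]'
python3 - <<'E'
from h import *
snap("wrist","w1"); plan(530,-150,250,np.pi/2)
E
python3 jog.py '[[0,-40,0,0,0,0],[0,-40,0,0,0,0],[0,-40,0,0,0,0],[0,-40,0,0,0,0]]'
python3 jog.py '[[0,-40,0,0,0,0],[0,-40,0,0,0,0],[0,-40,0,0,0,0],[0,-20,0,0,0,0],[0,0,0,0,0,0]]'
python3 - <<'E'
from h import *
snap("wrist","w2"); plan(530,-150,250,np.pi/2)
E
```

```text
t: 0.53
ee_pos: [267.7, 564.6, 239.4]
orientation: [0.011, -3.141, 0.001]
ft_force: [-0.2, 0.6, -0.2]
width: 87.7
grasp_force: 0.0
t: 0.87
ee_pos: [356.2, 427.3, 243.5]
orientation: [0.004, -3.141, 0.001]
ft_force: [0.8, 0.5, 0.0]
width: 87.8
grasp_force: 0.0
t: 1.2
ee_pos: [444.7, 291.1, 247.8]
orientation: [-0.002, 3.142, 0.0]
ft_force: [0.0, 0.2, 0.1]
width: 88.1
grasp_force: 0.0
t: 1.62
ee_pos: [535.6, 152.0, 252.0]
orientation: [0.006, 3.139, -0.002]
ft_force: [-0.0, -0.1, 0.6]
width: 87.9
grasp_force: 0.0
t1.7 q6 -1.31 rz -0.004 shift [   3.9 -304.2    1.7] |tilt fix [-0.     0.001]| at [533.9 154.2 251.7] cl 1.567 w 88.0
t: 2.0
ee_pos: [531.7, -3.2, 251.5]
orientation: [0.005, -3.141, -0.0]
ft_force: [1.3, 0.3, 0.3]
width: 88.0
grasp_force: 0.0
t: 2.42
ee_pos: [532.5, -145.4, 251.6]
orientation: [0.003, 3.142, -0.001]
ft_force: [-0.2, -0.6, 0.1]
width: 87.9
grasp_force: 0.0
t2.5 q6 -1.85 rz -0.001 shift [ 2.4 -6.5  1.5] |tilt fix [ 0. -0.]| at [ 532.4 -143.5  251.5] cl 1.570 w 88.0
```

View pics/w1.png

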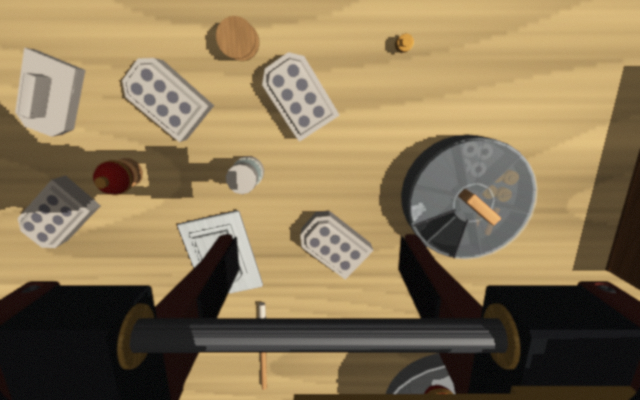

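View pics/w2.png

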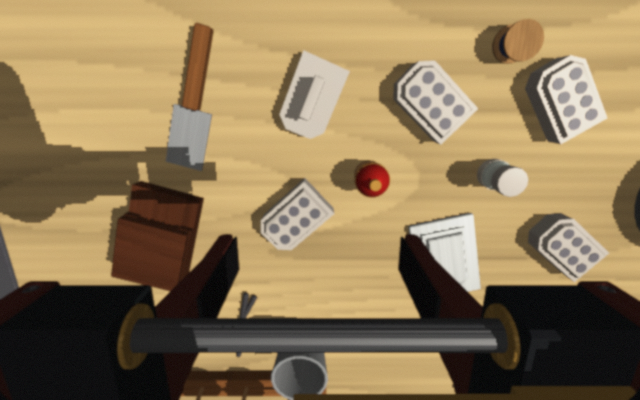

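```bash
cat > trays.py <<'E'
from h import *
def trays(d):
    g=cv2.cvtColor(d["img"],cv2.COLOR_RGB2HSV); m=((g[...,1]<60)&(g[...,2]>150)).astype(np.uint8)
    cs,hi=cv2.findContours(m,cv2.RETR_CCOMP,cv2.CHAIN_APPROX_NONE); out=[]
    for i,c in enumerate(cs):
        if hi[0][i][3]>=0 or cv2.contourArea(c)<500: continue
        k=[cv2.moments(cs[j]) for j in range(len(cs)) if hi[0][j][3]==i and cv2.contourArea(cs[j])>20]
        out.append((c,np.array([[a["m10"]/a["m00"],a["m01"]/a["m00"]] for a in k])))
    return out
if __name__=="__main__":
    for f in sys.argv[1:]:
        d=load(f)
        for c,k in trays(d):
            print(f,c.mean((0,1)).round(),cv2.contourArea(c),len(k),k.mean(0).round(1) if len(k) else "", cast(d,k.mean(0),28)[0].round(1) if len(k) else "")
E
python3 trays.py w1 w2; python3 -c "
from h import *
plan(545,270,200,-0.81,True)"
```

```text
w1 [334. 245.] 2484.5 9 [332.1 246.3] [631.  168.1  28. ]
w1 [222. 246.] 2504.0 0  
w1 [ 51. 223.] 1491.0 4 [ 44.4 227.7] [ 605.5 -181.7   28. ]
w1 [248. 174.] 557.5 0  
w1 [162.  97.] 3817.5 8 [160.5  97.8] [455.  -18.7  28. ]
w1 [298.  95.] 3745.5 9 [296.2  96.4] [453.9 127.6  28. ]
w1 [44. 92.] 3683.0 1 [40.2 95.3] [ 452.1 -147.8   28. ]
w2 [571. 248.] 2464.0 9 [572.3 250.2] [632.6 168.4  28. ]
w2 [450. 244.] 2796.0 0  
w2 [295. 218.] 2727.0 9 [292.6 219.3] [ 591.6 -177.    28. ]
w2 [513. 182.] 628.5 0  
w2 [190. 133.] 1506.0 0  
w2 [434.  99.] 3740.5 9 [434.1 100.7] [454.9 -20.9  28. ]
w2 [571.  98.] 3795.5 1 [554.1  99.1] [453.5 108.   28. ]
w2 [312.  95.] 3629.5 1 [299.   97.1] [ 451.2 -166.7   28. ]
t2.5 q6 -1.85 rz 2.380 shift [ 294.3 -290.8   51.6] |tilt fix [ 0. -0.]| at [ 532.4 -143.5  251.5] cl 1.570 w 88.0
```

```bash
for i in 1 2 3 4; do :; done
python3 jog.py '[[0,0,0,0,0,0.12],[0,0,0,0,0,0.12],[0,0,0,0,0,0.12],[0,0,0,0,0,0.12],[0,0,0,0,0,0.12]]' >/dev/null
python3 jog.py '[[0,0,0,0,0,0.12],[0,0,0,0,0,0.12],[0,0,0,0,0,0.12],[0,0,0,0,0,0.12],[0,0,0,0,0,0.12]]' >/dev/null
python3 jog.py '[[0,0,0,0,0,0.12],[0,0,0,0,0,0.12],[0,0,0,0,0,0.12],[0,0,0,0,0,0.12],[0,0,0,0,0,0.12]]' >/dev/null
python3 jog.py '[[0,0,0,0,0,0.12],[0,0,0,0,0,0.12],[0,0,0,0,0,0.12],[0,0,0,0,0,0.12],[0,0,0,0,0,0.1]]' >/dev/null
python3 -c "
from h import *
plan(545,270,200,-0.81,True)"
```

```text
t4.1 q6 0.53 rz -0.002 shift [ 292.  -288.6   51.8] |tilt fix [-0.001 -0.   ]| at [ 532.5 -140.4  251.5] cl -0.812 w 87.5
```

```bash

python3 jog.py '[[29,-29,5,0,0,0],[29,-29,5,0,0,0],[29,-29,5,0,0,0],[29,-29,5,0,0,0],[29,-29,5,0,0,0]]' >/dev/null
python3 jog.py '[[29,-29,5,0,0,0],[29,-29,5,0,0,0],[29,-29,5,0,0,0],[29,-29,5,0,0,0],[29,-28,5,0,0,0]]' >/dev/null
python3 jog.py '[[0,0,0,0,0,0],[0,0,0,0,0,0]]'
python3 -c "
from h import *
snap('wrist','c1')
plan(545,270,200,-0.81,True)"
```

```text
t: 5.13
ee_pos: [540.5, 270.2, 201.0]
orientation: [-2.912, -1.178, 0.002]
ft_force: [0.7, -1.2, 0.3]
width: 88.0
grasp_force: 0.0
t5.2 q6 1.25 rz 0.006 shift [4.1 1.8 1.2] |tilt fix [-0.001  0.001]| at [540.8 268.5 201.2] cl -0.804 w 88.1
```

View pics/c1.png

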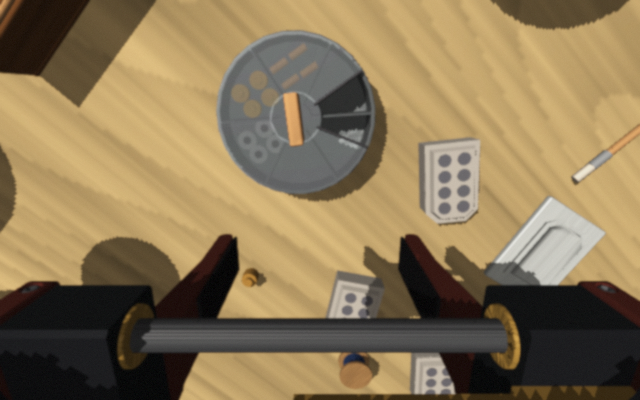

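```bash
python3 - <<'E'
from h import *
d=load("c1"); d1=load("w1")
def bar(d,roi):
    x0,x1,y0,y1=roi; h=cv2.cvtColor(d["img"],cv2.COLOR_RGB2HSV)[y0:y1,x0:x1]
    m=((h[...,0]<22)&(h[...,1]>110)&(h[...,2]>170)).astype(np.uint8)
    n,l,s,c=cv2.connectedComponentsWithStats(m); k=1+s[1:,4].argmax()
    p=np.argwhere(l==k)[:,::-1]+[x0,y0]; return p
p=bar(d,(265,325,75,165)); q=bar(d1,(440,520,175,240))
r=cv2.minAreaRect(cast(d,p,65)[:,:2].astype(np.float32)); print("bar top",len(p),r, cast(d,p.mean(0),65).round(1))
r=cv2.minAreaRect(cast(d1,q,65)[:,:2].astype(np.float32)); print("bar w1",len(q),r, cast(d1,q.mean(0),65).round(1)); 
X,g=two(d,p.mean(0),d1,q.mean(0)); print("tri",X.round(1),g)
# dish outline: grey, in c1
ax=cast(d,[[296,118]],39)[0]
for n,px,z in [("caps",[(240,92),(258,80),(252,108),(268,102)],15),("wash",[(246,141),(263,128),(258,155),(274,144)],6),("plugs",[(279,65),(298,50),(289,82),(308,68)],10),("open",[(370,73),(366,148)],39)]:
    P=cast(d,px,z)[:,:2]; v=P.mean(0)-r[0]; print(n,P.mean(0).round(1),np.hypot(*v).round(1),np.arctan2(v[1],v[0]).round(3))
h=cv2.cvtColor(d["img"],cv2.COLOR_RGB2HSV)
m=((h[...,1]<70)&(h[...,2]>60)).astype(np.uint8); m[:,:200]=0;m[:,400:]=0;m[215:]=0
m=cv2.morphologyEx(m,cv2.MORPH_CLOSE,np.ones((9,9)));cs,_=cv2.findContours(m,0,1);c=max(cs,key=cv2.contourArea)
e=cv2.fitEllipse(c);print(e);print(cast(d,e[0],36))
s=d["img"][60:175,255:355,::-1]; cv2.imwrite("pics/c1z.png",cv2.resize(d["img"][20:210,205:395,::-1],None,fx=3,fy=3,interpolation=2))
E
```

```text
bar top 640 ((571.031494140625, 329.28192138671875), (42.27536392211914, 10.351005554199219), 50.40317916870117) [[571.5 329.8  65. ]]
bar w1 357 ((570.6149291992188, 329.114013671875), (41.28294372558594, 10.369706153869629), 50.35184860229492) [[570.3 328.8  65. ]]
tri [571.2 329.9  62.7] 0.17257664125037073
caps [557.1 371.4] 44.4 1.881
wash [525.3 338.4] 46.3 2.939
plugs [602.6 362.8] 46.4 0.812
open [621.2 285. ] 67.1 -0.717
((295.4151916503906, 111.77629089355469), (157.3600311279297, 163.52679443359375), 158.1963348388672)
[[575.08786858 332.35736287  36.        ]]
```

View pics/c1z.png

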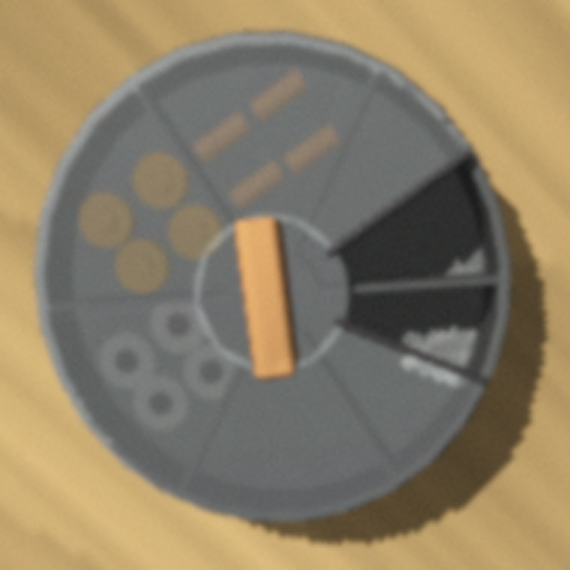

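```bash
python3 -c "
from h import *
plan(571,329.3,60,-0.691,True)"
```

```text
t5.2 q6 1.25 rz -0.113 shift [ 66.3 -15.3 141.1] |tilt fix [-0.001  0.001]| at [540.8 268.5 201.2] cl -0.804 w 88.1
```

```bash

python3 jog.py '[[0,0,0,0,0,-0.113],[33,-7.5,20,0,0,0],[33.3,-7.8,20,0,0,0],[0,0,40,0,0,0],[0,0,0,0,0,0]]' 40 >/dev/null
python3 -c "
from h import *
plan(571,329.3,60,-0.691,True)"
```

```text
t5.6 q6 1.20 rz -0.004 shift [ 4.3 -1.2 55.2] |tilt fix [-0.004  0.009]| at [569.6 325.5 115.3] cl -0.695 w 58.1
```

```bash

python3 jog.py '[[0,0,30,0,0,0],[0,0,20,0,0,0],[0,0,0,0,0,0],[0,0,0,0,0,0]]' 40 >/dev/null
python3 -c "
from h import *
plan(571,329.3,60,-0.691,True)"
```

```text
t5.9 q6 1.20 rz -0.005 shift [ 1.7 -3.4 12.1] |tilt fix [-0.001  0.002]| at [572.6 325.8  72.1] cl -0.696 w 40.2
```

```bash

python3 jog.py '[[1.5,-3,6,0,0,0],[0,0,6,0,0,0],[0,0,0,0,0,0]]' 40 >/dev/null
python3 jog.py '[[0,0,0,0,0,0],[0,0,0,0,0,0],[0,0,0,0,0,0],[0,0,0,0,0,0],[0,0,0,0,0,0]]' 0
python3 -c "
from h import *
plan(571,329.3,60,1.877,True)"
```

```text
t: 6.6
ee_pos: [571.8, 330.5, 60.0]
orientation: [-2.845, -1.332, -0.0]
ft_force: [0.9, -0.3, 1.7]
width: 12.2
grasp_force: 30.0
t6.6 q6 1.20 rz -2.572 shift [ 1.1 -0.9 -0. ] |tilt fix [-0. -0.]| at [571.8 330.5  60. ] cl -0.695 w 12.2
```

Turn −2.57 in 24 rows of −0.107.

```bash
R='' 
python3 jog.py '[[0,0,0,0,0,-0.107],[0,0,0,0,0,-0.107],[0,0,0,0,0,-0.107],[0,0,0,0,0,-0.107],[0,0,0,0,0,-0.107]]'  | grep -E 'force|width'
python3 jog.py '[[0,0,0,0,0,-0.107],[0,0,0,0,0,-0.107],[0,0,0,0,0,-0.107],[0,0,0,0,0,-0.107],[0,0,0,0,0,-0.107]]' | grep -E 'force|width'
python3 jog.py '[[0,0,0,0,0,-0.107],[0,0,0,0,0,-0.107],[0,0,0,0,0,-0.107],[0,0,0,0,0,-0.107],[0,0,0,0,0,-0.107]]' >/dev/null
python3 jog.py '[[0,0,0,0,0,-0.107],[0,0,0,0,0,-0.107],[0,0,0,0,0,-0.107],[0,0,0,0,0,-0.107],[0,0,0,0,0,-0.107]]' >/dev/null
python3 jog.py '[[0,0,0,0,0,-0.107],[0,0,0,0,0,-0.107],[0,0,0,0,0,-0.107],[0,0,0,0,0,-0.107],[0,0,0,0,0,0]]'
python3 -c "
from h import *
plan(571,329.3,60,1.877,True)"
python3 jog.py '[[0,0,0,0,0,0],[0,0,0,0,0,0],[0,0,0,0,0,0],[0,0,0,0,0,0]]' 40
python3 jog.py '[[0,0,-10,0,0,0],[0,0,-25,0,0,0],[0,0,-35,0,0,0],[0,0,-35,0,0,0],[0,0,-35,0,0,0]]' 40
python3 -c "
from h import *
plan(401,238,200,0)"
```

```text
ft_force: [-4.3, 3.0, 2.9]
width: 11.8
grasp_force: 30.0
ft_force: [-5.6, 3.1, 4.9]
width: 11.6
grasp_force: 30.0
t: 8.68
ee_pos: [569.9, 329.2, 59.9]
orientation: [0.481, -3.1, 0.002]
ft_force: [-8.4, -2.7, 8.2]
width: 11.7
grasp_force: 30.0
t8.7 q6 -1.37 rz 0.002 shift [-1.  -0.2 -0.2] |tilt fix [-0.001 -0.005]| at [569.9 329.2  59.9] cl 1.879 w 11.7
t: 9.02
ee_pos: [572.2, 330.2, 59.7]
orientation: [-0.473, 3.105, 0.0]
ft_force: [0.1, 0.6, 0.0]
width: 35.0
grasp_force: 0.0
t: 9.43
ee_pos: [571.8, 330.0, 201.6]
orientation: [0.473, -3.106, 0.0]
ft_force: [0.6, -0.3, -0.1]
width: 39.7
grasp_force: 0.0
t9.4 q6 -1.37 rz -1.269 shift [ 92.  170.8   1.7] |tilt fix [-0. -0.]| at [571.8 330.  201.6] cl 1.873 w 39.7
```

```bash
python3 -c "
from h import *
d=load('w1');e=load('c1')
X,g=two(d,(403,42),e,(250,277));print(X,g)
plan(X[0]+30,X[1],200)"
```

```text
[397.89037901 243.58940238   6.18951661] 0.5573626249477078
t9.4 q6 -1.37 rz 0.000 shift [163.1 -39.7   1.7] |tilt fix [-0. -0.]| at [571.8 330.  201.6] cl 1.873 w 39.7
```

```bash

python3 jog.py '[[40,-10,10,0,0,0],[40,-10,10,0,0,0],[40,-10,10,0,0,0],[43,-10,10,0,0,0],[0,0,0,0,0,0]]' 40 >/dev/null
python3 jog.py '[[0,0,0,0,0,0],[0,0,0,0,0,0]]' 40 >/dev/null
cat > cap.py <<'E'
from h import *
d=snap("wrist",sys.argv[1]); h=cv2.cvtColor(d["img"],cv2.COLOR_RGB2HSV)
m=((h[...,0]>8)&(h[...,0]<30)&(h[...,1]>150)&(h[...,2]>70)).astype(np.uint8)
n,l,s,c=cv2.connectedComponentsWithStats(m)
for k in range(1,n):
    if s[k,4]>60: print(s[k],c[k].round(1),cast(d,c[k],9)[0].round(1))
plan(*cast(d,c[1+s[1:,4].argmax()],9)[0])
E
python3 cap.py k1
```

```text
[318 141  19  20 301] [327.3 150.5] [399.1 244.1   9. ]
[224 321   6  47 148] [226.1 345.5] [638.7 203.3   9. ]
[408 322   6  46 149] [410.5 345.8] [578.2 398.7   9. ]
t10.1 q6 -1.38 rz 0.000 shift [ 35.8   7.4 153.1] |tilt fix [0.001 0.003]| at [435.1 247.4 162.2] cl 1.873 w 39.9
```

View pics/k1.png

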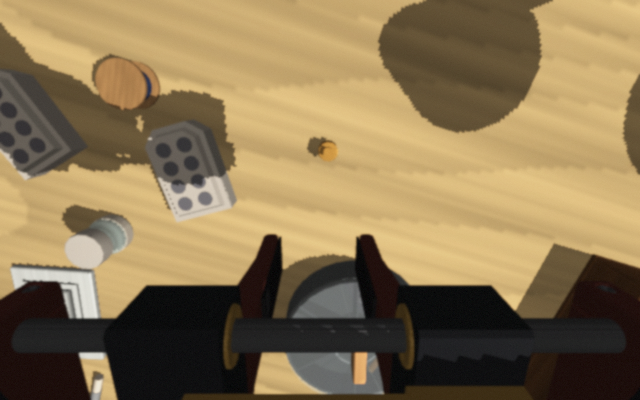

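```bash

python3 jog.py '[[36,7.5,15,0,0,0],[0,0,38,0,0,0],[0,0,38,0,0,0],[0,0,0,0,0,0],[0,0,0,0,0,0]]' 36 >/dev/null
python3 cap.py k2; python3 -c "
from h import *
plan(399,244,23)"
```

```text
[308 213  25  30 610] [320.  227.5] [398.9 244.2   9. ]
[233 313   7  55 216] [235.5 341.8] [506.7 211.1   9. ]
[397 313   8  55 226] [401.3 342.3] [469.6 330.9   9. ]
t10.5 q6 -1.35 rz 0.000 shift [-1.2  0.3 61.6] |tilt fix [0. 0.]| at [397.9 243.6  70.6] cl 1.873 w 35.7
t10.5 q6 -1.35 rz 0.000 shift [-1.2  0.1 47.6] |tilt fix [0. 0.]| at [397.9 243.6  70.6] cl 1.873 w 35.7
```

Descend, grip, lift and head for the opening (r = 46 at angle 1.877 → (557, 373)).

```bash

python3 jog.py '[[-1,0,24,0,0,0],[0,0,24,0,0,0],[0,0,0,0,0,0]]' 36 >/dev/null
python3 jog.py '[[0,0,0,0,0,0],[0,0,0,0,0,0],[0,0,0,0,0,0],[0,0,0,0,0,0],[0,0,0,0,0,0]]' 0
python3 jog.py '[[0,0,-20,0,0,0],[0,0,-35,0,0,0],[0,0,-35,0,0,0],[0,0,0,0,0,0]]'
python3 -c "
from h import *
plan(557,373,66)"
```

```text
t: 11.2
ee_pos: [398.9, 243.9, 23.9]
orientation: [-0.472, 3.102, 0.002]
ft_force: [0.6, -0.5, 10.1]
width: 16.6
grasp_force: 30.0
t: 11.53
ee_pos: [400.6, 244.9, 118.0]
orientation: [-0.472, 3.097, 0.006]
ft_force: [1.2, 1.0, 0.3]
width: 16.8
grasp_force: 30.0
t11.5 q6 -1.35 rz 0.000 shift [-186.9   75.6   53.9] |tilt fix [0.002 0.01 ]| at [400.6 244.9 118. ] cl 1.873 w 16.8
```

```bash

python3 jog.py '[[-37,15,0,0,0,0],[-37,15,0,0,0,0],[-37,15,0,0,0,0],[-37,15,0,0,0,0],[-37,15,0,0,0,0]]' >/dev/null
python3 jog.py '[[0,0,0,0,0,0],[0,0,0,0,0,0],[0,0,0,0,0,0]]'
python3 -c "
from h import *
d=snap('wrist','k3');cv2.imwrite('pics/k3z.png',cv2.resize(d['img'][120:340,200:460,::-1],None,fx=2.5,fy=2.5))
plan(557,373,64)"
```

```text
t: 12.2
ee_pos: [550.8, 369.2, 111.6]
orientation: [0.473, -3.104, 0.001]
ft_force: [0.1, -0.7, -1.0]
width: 17.0
grasp_force: 30.0
t12.2 q6 -1.30 rz 0.000 shift [-7.5  2.1 47.7] |tilt fix [-0.001 -0.002]| at [550.5 368.8 111.7] cl 1.873 w 16.6
```

View pics/k3z.png

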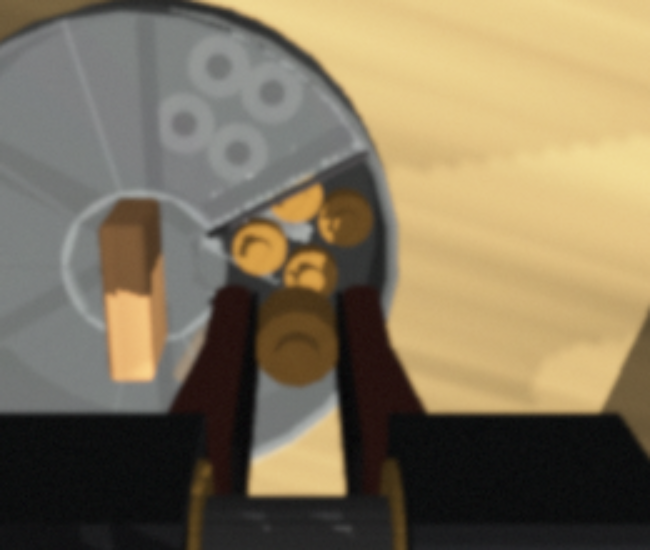

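```bash

python3 jog.py '[[-7.5,2,10,0,0,0],[0,0,20,0,0,0],[0,0,20,0,0,0],[0,0,0,0,0,0],[0,0,0,0,0,0]]' 
python3 jog.py '[[0,0,0,0,0,0],[0,0,0,0,0,0],[0,0,0,0,0,0],[0,0,0,0,0,0]]' 30
python3 jog.py '[[0,0,-20,0,0,0],[0,0,-30,0,0,0],[0,0,-40,0,0,0],[0,0,-40,0,0,0],[0,0,0,0,0,0]]' 30
python3 -c "
from h import *
d=snap('wrist','k4');cv2.imwrite('pics/k4z.png',cv2.resize(d['img'][80:340,180:460,::-1],None,fx=2,fy=2))
plan(557,373,66)
plan(650,20,300,np.pi/2)"
```

```text
t: 12.67
ee_pos: [557.3, 373.0, 60.8]
orientation: [0.472, -3.103, 0.002]
ft_force: [-0.1, 0.2, 0.6]
width: 16.4
grasp_force: 30.0
t: 13.0
ee_pos: [558.9, 374.2, 63.1]
orientation: [-0.473, 3.104, 0.001]
ft_force: [0.4, 0.4, 0.3]
width: 29.5
grasp_force: 0.0
t: 13.42
ee_pos: [562.3, 376.4, 201.4]
orientation: [-0.471, 3.093, 0.009]
ft_force: [1.1, 0.7, 0.6]
width: 30.0
grasp_force: 0.0
t13.5 q6 -1.30 rz 0.000 shift [  5.9  -1.7 131.9] |tilt fix [0.003 0.01 ]| at [561.  375.7 197.9] cl 1.873 w 30.1
t13.5 q6 -1.30 rz 0.302 shift [ -89.9 -355.1 -103.3] |tilt fix [0.003 0.01 ]| at [561.  375.7 197.9] cl 1.873 w 30.1
```

View pics/k4z.png

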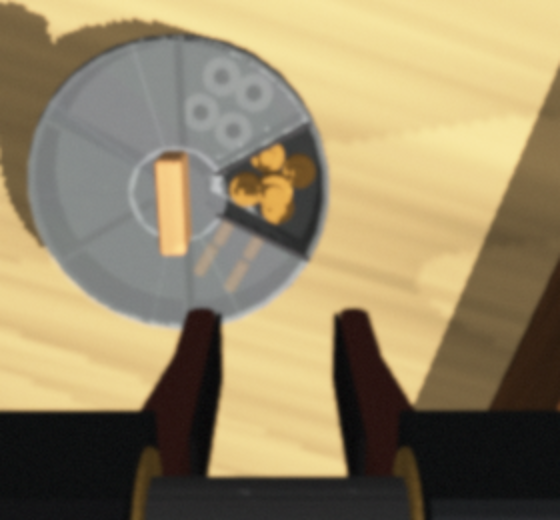

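```bash

python3 jog.py '[[0,0,0,0,0,0.1],[0,0,0,0,0,0.1],[0,0,0,0,0,0.1]]' 88 >/dev/null
python3 jog.py '[[-10,-39,2,0,0,0],[-10,-39,2,0,0,0],[-10,-39,2,0,0,0],[-10,-40,2,0,0,0],[-10,-40,2,0,0,0]]' >/dev/null
python3 jog.py '[[-10,-39,4,0,0,0],[-10,-39,4,0,0,0],[-10,-39,4,0,0,0],[-10,-40,4,0,0,0]]' >/dev/null
python3 jog.py '[[0,0,0,0,0,0],[0,0,0,0,0,0],[0,0,0,0,0,0]]' >/dev/null
cat > seg.py <<'E'
from h import *
d=snap("wrist",sys.argv[1]); plan(652,20,170)
cv2.imwrite(f"pics/{sys.argv[1]}z.png",cv2.resize(d["img"][90:290,210:430,::-1],None,fx=3,fy=3,interpolation=2))
E
python3 seg.py d1
```

```text
t14.8 q6 -1.56 rz 0.000 shift [-3.4 -1.  -4.5] |tilt fix [ 0.    -0.001]| at [648.5  21.  165.5] cl 1.573 w 87.8
```

View pics/d1z.png

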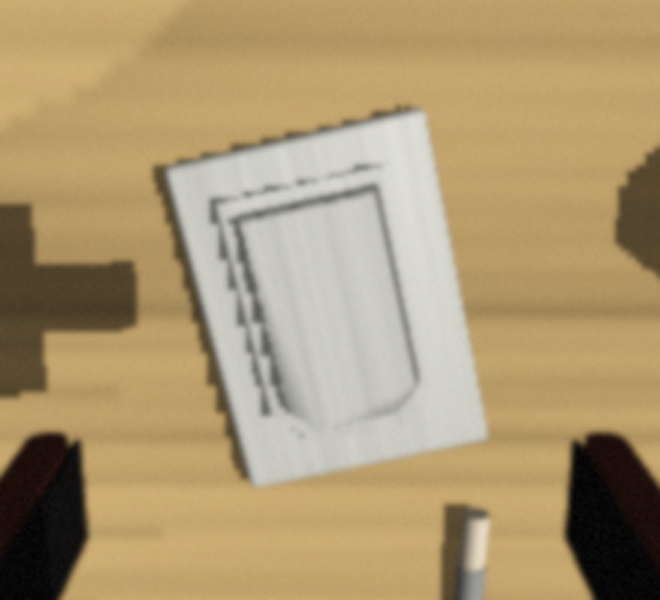

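```bash
cat > dock.py <<'E'
from h import *
def dock(f):
    d=load(f); h=cv2.cvtColor(d["img"],cv2.COLOR_RGB2HSV)
    m=((h[...,1]<60)&(h[...,2]>130)).astype(np.uint8); m=cv2.morphologyEx(m,cv2.MORPH_CLOSE,np.ones((7,7)))
    cs,_=cv2.findContours(m,0,1)
    c=max(cs,key=cv2.contourArea); P=cast(d,c[:,0],8)[:,:2].astype(np.float32)
    return cv2.minAreaRect(P),P
if __name__=="__main__":
    r,_=dock(sys.argv[1]);print(r)
    d=load(sys.argv[1]); px=np.array([(168,170),(424,110),(487,437),(255,487)])/3+[210,90]-1/3
    X=cast(d,px,8)[:,:2];print(X.round(1),X.mean(0))
    a=(X[3]+X[2]-X[0]-X[1])/2;print(np.arctan2(a[1],a[0]),np.hypot(*a))
E
python3 dock.py d1
```

```text
((654.4600830078125, 22.098838806152344), (111.68423461914062, 81.38582611083984), 13.059412956237793)
[[610.4 -28.9]
 [592.2  49.2]
 [699.1  73.6]
 [717.6  -4.2]] [654.83058736  22.46762434]
0.22546943106942743 109.84370298852352
```

```bash
cat > pose.py <<'E'
from h import *
def poses(d,zoff=0,show=True):
    h=cv2.cvtColor(d["img"],cv2.COLOR_RGB2HSV)
    W=((h[...,1]<70)).astype(np.uint8)
    # grey marks: darker than local white
    g=cv2.cvtColor(d["img"],cv2.COLOR_RGB2GRAY); wood=h[...,1]>=75
    bh=cv2.morphologyEx(g,cv2.MORPH_BLACKHAT,cv2.getStructuringElement(2,(31,31)))
    m=((bh>35)&~wood).astype(np.uint8); m=cv2.morphologyEx(m,cv2.MORPH_OPEN,np.ones((3,3)))
    n,l,s,c=cv2.connectedComponentsWithStats(m); K=[]
    for k in range(1,n):
        x,y,w,hh,a=s[k]
        if a<20 or a>900 or max(w,hh)>1.7*min(w,hh) or a<.6*w*hh: continue
        K.append(c[k])
    K=np.array(K); P=cast(d,K,28+zoff)[:,:2]; out=[]; used=set()
    for i in range(len(P)):
        if i in used: continue
        g=[i]
        for j in g:
            g+= [k for k in range(len(P)) if k not in g and np.hypot(*(P[k]-P[j]))<24]
        used|=set(g)
        if len(g)<8: continue
        (cx,cy),(w,hh),a=cv2.minAreaRect(P[g].astype(np.float32)); a=np.deg2rad(a+(90 if hh>w else 0))
        c0=P[g].mean(0) if len(g)==8 else np.array([cx,cy])
        wh=[]
        for sx in (1,-1):
            q=[[c0[0]+np.cos(a)*sx*39.5-np.sin(a)*sy*24.5,c0[1]+np.sin(a)*sx*39.5+np.cos(a)*sy*24.5,22+zoff] for sy in (1,-1)]
            pp=proj(d,q).round().astype(int).clip(0,[639,399]); wh.append(sum(int(h[y,x,1]) for x,y in pp))
        if wh[1]>wh[0]: a+=np.pi
        out.append((c0,wrap(a,2*np.pi),len(g),max(w,hh),min(w,hh),wh))
    return out
def pr(d,z=0):
    for c,a,n,w,hh,wh in poses(d,z): print("tray %s yaw %.3f n%d grid %.1f x %.1f sat %s q6 %.2f alt %.2f"%(c.round(1),a,n,w,hh,wh,wrap(np.arctan2(c[1],c[0])-a-np.pi/2,2*np.pi),wrap(np.arctan2(c[1],c[0])-a+np.pi/2,2*np.pi)))
if __name__=="__main__":
    for f in sys.argv[1:]: print(f); pr(load(f))
E
python3 pose.py w1 w2 c1
```

```text
w1
tray [453.6 130. ] yaw -2.574 n8 grid 49.8 x 19.1 sat [86, 230] q6 1.28 alt -1.86
tray [455.3 -18.5] yaw -2.321 n8 grid 49.5 x 19.3 sat [70, 223] q6 0.71 alt -2.43
tray [ 594.  -175.7] yaw -0.903 n8 grid 49.6 x 22.5 sat [79, 225] q6 -0.96 alt 2.19
tray [633.8 171.2] yaw -2.262 n8 grid 49.5 x 19.2 sat [92, 155] q6 0.95 alt -2.19
w2
tray [453.3 130.1] yaw -2.572 n8 grid 49.6 x 19.2 sat [67, 152] q6 1.28 alt -1.86
tray [455.  -18.3] yaw -2.321 n8 grid 49.7 x 19.2 sat [67, 170] q6 0.71 alt -2.43
tray [ 593.4 -175.4] yaw -0.837 n8 grid 49.8 x 19.3 sat [72, 229] q6 -1.02 alt 2.12
tray [633.5 171.4] yaw -2.271 n8 grid 49.6 x 19.4 sat [88, 127] q6 0.96 alt -2.18
c1
tray [633.9 171. ] yaw -2.262 n8 grid 49.5 x 19.2 sat [69, 226] q6 0.95 alt -2.19
```

```bash

python3 jog.py '[[0,0,0,0,0,0.12],[0,0,0,0,0,0.12],[0,0,0,0,0,0.12],[0,0,0,0,0,0.12]]' >/dev/null
python3 jog.py '[[0,0,0,0,0,0.12],[0,0,0,0,0,0.12],[0,0,0,0,0,0.12],[0,0,0,0,0,0]]' >/dev/null
python3 -c "
from h import *
plan(593.5,-175.4,150,-0.84+np.pi/2,True)"
```

```text
t15.4 q6 -0.72 rz 0.000 shift [-110.2 -173.    16. ] |tilt fix [ 0. -0.]| at [648.8  22.2 166.1] cl 0.731 w 87.7
```

```bash

python3 jog.py '[[-22,-34.6,3,0,0,0],[-22,-34.6,3,0,0,0],[-22,-34.6,3,0,0,0],[-22,-34.6,3,0,0,0],[-22,-34.6,4,0,0,0]]' >/dev/null
python3 jog.py '[[0,0,0,0,0,0],[0,0,0,0,0,0],[0,0,0,0,0,0],[0,0,0,0,0,0]]' >/dev/null
cat > look.py <<'E'
from pose import *
d=snap("wrist",sys.argv[1]); o,R,p=tool()
L=poses(d); pr(d); 
if L:
    c,a=min(L,key=lambda q:np.hypot(*(q[0]-p[:2])))[:2]
    plan(*c,21,a+np.pi/2,True)
E
python3 look.py t1
```

```text
tray [ 593.4 -175.6] yaw -0.835 n8 grid 49.7 x 19.2 sat [66, 235] q6 -1.02 alt 2.12
t16.2 q6 -1.04 rz 0.000 shift [  0.9  -1.1 129.2] |tilt fix [0. 0.]| at [ 594.8 -175.6  150.2] cl 0.736 w 88.1
```

```bash

python3 jog.py '[[1,-1,30,0,0,0],[0,0,35,0,0,0],[0,0,35,0,0,0],[0,0,29,0,0,0],[0,0,0,0,0,0]]' >/dev/null
python3 jog.py '[[0,0,0,0,0,0],[0,0,0,0,0,0],[0,0,0,0,0,0],[0,0,0,0,0,0],[0,0,0,0,0,0]]' 0
python3 -c "
from h import *
plan(593.4,-175.6,150)"
python3 jog.py '[[0,0,-25,0,0,0],[0,0,-35,0,0,0],[0,0,-35,0,0,0],[0,0,-35,0,0,0]]'
python3 jog.py '[[0,0,0,0,0,-0.12],[0,0,0,0,0,-0.12],[0,0,0,0,0,-0.12],[0,0,0,0,0,-0.12],[0,0,0,0,0,-0.12]]'
python3 jog.py '[[0,0,0,0,0,-0.12],[0,0,0,0,0,-0.12],[0,0,0,0,0,-0.12],[0,0,0,0,0,-0.12],[0,0,0,0,0,0]]'
python3 -c "
from h import *
plan(654.6,22.2,80,0.228+np.pi/2,True)"
```

```text
t: 17.07
ee_pos: [593.0, -177.1, 21.5]
orientation: [1.277, 2.87, 0.0]
ft_force: [0.2, 0.1, 0.7]
width: 58.2
grasp_force: 0.0
t17.1 q6 -1.04 rz 0.000 shift [   0.7    1.3 -128.5] |tilt fix [0.    0.001]| at [ 593.  -177.1   21.5] cl 0.734 w 58.2
t: 17.4
ee_pos: [592.2, -177.2, 152.3]
orientation: [-1.278, -2.869, 0.0]
ft_force: [1.0, -0.1, -1.4]
width: 53.8
grasp_force: 30.0
t: 17.82
ee_pos: [592.6, -177.3, 151.4]
orientation: [0.363, 3.12, -0.0]
ft_force: [-0.8, -0.7, -0.3]
width: 53.4
grasp_force: 30.0
t: 18.23
ee_pos: [592.6, -177.3, 151.2]
orientation: [-0.386, 3.118, -0.0]
ft_force: [0.1, -0.4, -0.6]
width: 53.9
grasp_force: 30.0
t18.2 q6 -2.13 rz 0.018 shift [-105.5  180.3   71.2] |tilt fix [-0.  0.]| at [ 592.6 -177.3  151.2] cl 1.817 w 53.9
```

```bash
cat > hand.py <<'E'
from pose import *
d=snap("wrist",sys.argv[1]); o,R,p=tool(); z=p[2]-21
for k in (z,): 
    for c,a,n,w,hh,wh in poses(d,k): print("in hand: tool-frame off",(R.T@np.r_[c-p[:2],0]).round(1)," yaw-cl+pi/2 %.3f"%wrap(a-np.arctan2(R[1,1],R[0,1])+np.pi/2,2*np.pi),"grid",w,hh,"n",n, "height err ~%.1f"%((1-w/49.7)*-145))
plan(654.6,22.2,80,0.228+np.pi/2,True)
E
python3 hand.py h1
```

```text
in hand: tool-frame off [88.8 95.8 -0. ]  yaw-cl+pi/2 0.577 grid 25.527990341186523 9.811317443847656 n 8 height err ~-70.5
in hand: tool-frame off [ 5.9  3.1 -0. ]  yaw-cl+pi/2 3.058 grid 46.479984283447266 40.90543746948242 n 10 height err ~-9.4
t18.3 q6 -2.12 rz 0.012 shift [-105.5  180.3   71.2] |tilt fix [-0.  0.]| at [ 592.6 -177.3  151.2] cl 1.811 w 53.6
```

```bash
python3 - <<'E'
from h import *
d=load("h1"); h=cv2.cvtColor(d["img"],cv2.COLOR_RGB2HSV); g=cv2.cvtColor(d["img"],cv2.COLOR_RGB2GRAY)
m=((h[...,1]<50)&(g>140)).astype(np.uint8); m[:,:230]=0; m[:,420:]=0
cs,hi=cv2.findContours(m,cv2.RETR_CCOMP,1)
for i,c in enumerate(cs):
    if cv2.contourArea(c)>60: M=cv2.moments(c);print(hi[0][i][3],cv2.contourArea(c),cv2.boundingRect(c),round(M["m10"]/M["m00"],1),round(M["m01"]/M["m00"],1))
# expected px of marks if perfectly held
o,R,p=tool()
q=np.array([[x,y,-7] for x in (-25,-8.3,8.3,25) for y in (-9.6,9.6)])
print(proj(d,p+q@R.T).round(0).tolist())
E
```

```text
-1 119.0 (248, 385, 53, 9) 273.1 388.4
-1 331.5 (306, 294, 26, 24) 320.0 307.8
-1 308.5 (269, 294, 27, 24) 280.5 308.4
-1 389.5 (342, 293, 27, 25) 357.1 306.9
-1 226.5 (230, 11, 13, 37) 234.2 25.2
-1 3804.5 (342, 0, 78, 89) 385.8 47.2
[[300.0, 320.0], [338.0, 320.0], [299.0, 291.0], [339.0, 291.0], [299.0, 260.0], [340.0, 260.0], [299.0, 227.0], [341.0, 227.0]]
```

```bash
python3 - <<'E'
from h import *
d=load("h1"); cv2.imwrite("pics/h1z.png",cv2.resize(d["img"][170:360,220:420,::-1],None,fx=3,fy=3,interpolation=2))
E
```

```text
(no output)
```

View pics/h1z.png

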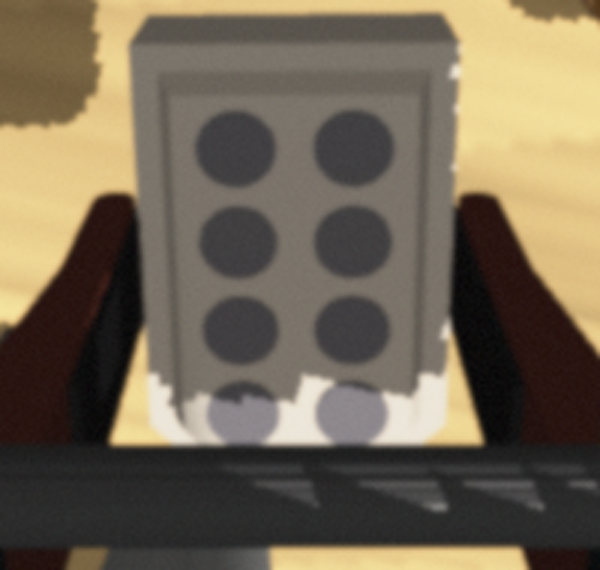

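```bash
cat > pnp.py <<'E'
from h import *
from scipy.optimize import least_squares
# usage: pnp.py img col_of_left..; reads 8 px: rows top->bottom, left/right
def fit(d,R,p,px):
    q=np.array([[x,y,0] for x in (25,8.3,-8.3,-25) for y in (-9.6,9.6)])
    f=lambda v:(proj(d,p+((q@np.array([[np.cos(v[3]),np.sin(v[3]),0],[-np.sin(v[3]),np.cos(v[3]),0],[0,0,1]])+[v[0],v[1],v[2]])@R.T))-px).ravel()
    s=least_squares(f,[0,0,-7,0]); return s.x, np.abs(s.fun).max()
def marks(d):
    g=cv2.cvtColor(d["img"],cv2.COLOR_RGB2GRAY); h=cv2.cvtColor(d["img"],cv2.COLOR_RGB2HSV)
    cr=cv2.morphologyEx(g,cv2.MORPH_BLACKHAT,np.ones((41,41)))
    m=((cr>25)).astype(np.uint8); m=cv2.morphologyEx(m,cv2.MORPH_OPEN,cv2.getStructuringElement(2,(7,7)))
    n,l,s,c=cv2.connectedComponentsWithStats(m)
    return [(c[k].round(1).tolist(),s[k,2:].tolist()) for k in range(1,n) if 255<c[k][0]<385 and 195<c[k][1]<325 and 200<s[k,4]<900]
if __name__=="__main__":
    d=load(sys.argv[1]); o,R,p=tool()
    M=[m for m,_ in marks(d)]; print(M)
    px=np.array([(236,148),(353,148),(238,242),(352,242),(240,330),(352,330),(243,413),(351,413)])/3+[220,170]-1/3 if len(sys.argv)>2 else np.array(M)
    if len(px)==8: print("x y z yaw in tool:",*[a.round(3) for a in fit(d,R,p,px)])
E
python3 pnp.py h1 man; python3 pnp.py h1
```

```text
[[298.1, 219.1], [337.4, 218.9], [298.9, 250.4], [337.2, 250.2], [299.8, 279.8], [336.9, 279.6]]
x y z yaw in tool: [-0.448 -0.56   3.91  -0.015] 0.255
[[298.1, 219.1], [337.4, 218.9], [298.9, 250.4], [337.2, 250.2], [299.8, 279.8], [336.9, 279.6]]
```

```bash

python3 jog.py '[[0,0,0,0,0,0.03],[-20,36,5,0,0,0],[-20,36,5,0,0,0],[-20,36,10,0,0,0],[-20,36,10,0,0,0]]' >/dev/null
python3 jog.py '[[-20,36,10,0,0,0],[0,0,0,0,0,0],[0,0,0,0,0,0],[0,0,0,0,0,0]]' 
python3 -c "
from h import *
plan(654.6,22.2,44,1.784,True)"
```

```text
t: 19.03
ee_pos: [651.7, 17.6, 111.5]
orientation: [0.33, -3.124, 0.0]
ft_force: [0.0, -0.4, -1.4]
width: 53.7
grasp_force: 30.0
t19.0 q6 -1.77 rz -0.002 shift [-3.8  3.9 67.5] |tilt fix [-0.    -0.001]| at [651.7  17.6 111.5] cl 1.782 w 53.7
```

```bash

python3 jog.py '[[-3.4,4.4,10,0,0,0],[0,0,20,0,0,0],[0,0,20,0,0,0],[0,0,0,0,0,0]]' | grep -E 'ee_|ft'
python3 jog.py '[[0,0,4,0,0,0],[0,0,4,0,0,0],[0,0,4,0,0,0],[0,0,0,0,0,0]]' | grep -E 'ee_|ft'
python3 jog.py '[[0,0,2,0,0,0],[0,0,2,0,0,0],[0,0,2,0,0,0],[0,0,0,0,0,0]]' | grep -E 'ee_|ft'
python3 -c "
from h import *
plan(654.6,22.2,44,1.784,True)"
```

```text
ee_pos: [651.8, 21.3, 57.9]
ft_force: [-0.4, -0.5, -1.9]
ee_pos: [654.5, 22.4, 49.6]
ft_force: [-0.1, -0.2, -0.4]
ee_pos: [654.3, 22.8, 43.3]
ft_force: [-0.4, -0.1, -0.3]
t20.0 q6 -1.77 rz -0.001 shift [-0.1 -0.6 -0.7] |tilt fix [ 0. -0.]| at [654.3  22.8  43.3] cl 1.783 w 54.1
```

```bash

python3 jog.py '[[0,0,1.5,0,0,0],[0,0,0,0,0,0]]' | grep -E 'ee_|ft'
python3 jog.py '[[0,0,1.5,0,0,0],[0,0,0,0,0,0]]' | grep -E 'ee_|ft'
```

```text
ee_pos: [654.5, 22.8, 43.1]
ft_force: [-3.8, -0.3, 8.4]
ee_pos: [654.6, 22.9, 42.8]
ft_force: [-7.0, -0.0, 18.6]
```

```bash

python3 jog.py '[[0,0,-2,0,0,0],[0,0,0,0,0,0],[0,0,0,0,0,0],[0,0,0,0,0,0],[0,0,0,0,0,0]]' 88 | grep -E 'ee_|ft|width'
python3 jog.py '[[0,0,-25,0,0,0],[0,0,-35,0,0,0],[0,0,-35,0,0,0],[0,0,-30,0,0,0],[0,0,0,0,0,0]]' | grep -E 'ee_|ft'
cat > chk.py <<'E'
from pose import *
d=snap("wrist",sys.argv[1]); pr(d,float(sys.argv[2]))
E
python3 chk.py s1 12
python3 -c "
from h import *
plan(633.6,171.2,150,-2.264+np.pi/2,True)
plan(455,-18.4,150,-2.321+np.pi/2,True)
plan(453.5,130,150,-2.573+np.pi/2,True)"
```

```text
ee_pos: [654.3, 22.7, 42.2]
ft_force: [0.5, 0.1, 0.4]
width: 83.4
ee_pos: [658.1, 22.8, 174.0]
ft_force: [1.0, -0.6, 0.9]
tray [631.2 164.4] yaw -2.265 n8 grid 47.6 x 18.4 sat [112, 152] q6 0.95 alt -2.19
t21.2 q6 -1.77 rz 2.476 shift [  99.4 -112.7   21. ] |tilt fix [-0.001  0.007]| at [656.7  22.7 171.1] cl 1.783 w 87.9
t21.2 q6 -1.77 rz 2.533 shift [-167.7 -119.6   19.7] |tilt fix [-0.001  0.007]| at [656.7  22.7 171.1] cl 1.783 w 87.9
t21.2 q6 -1.77 rz 2.785 shift [-113.6 -199.9   19.8] |tilt fix [-0.001  0.007]| at [656.7  22.7 171.1] cl 1.783 w 87.9
```

```bash
python3 jog.py '[[0,0,0,0,0,0],[0,0,0,0,0,0]]' >/dev/null; python3 - <<'E'
import re
s=open('pose.py').read()
s=s.replace("m=((bh>35)&~wood)","m=((bh>TH)&(h[...,1]<SA))").replace("def poses","TH,SA=35,75\ndef poses")
open('pose.py','w').write(s)
import sys; sys.path.insert(0,'.')
from h import *
import pose
d=snap("wrist","s2")
for pose.TH,pose.SA in ((35,75),(25,90),(20,110),(25,140)): print(pose.TH); pose.pr(d,12)
cv2.imwrite("pics/s2z.png",cv2.resize(d["img"][90:290,210:430,::-1],None,fx=3,fy=3,interpolation=2))
E
```

```text
35
tray [654.6  22.3] yaw -2.926 n8 grid 49.7 x 19.4 sat [20, 64] q6 1.39 alt -1.75
tray [631.  164.2] yaw -2.263 n8 grid 47.6 x 18.3 sat [136, 157] q6 0.95 alt -2.20
25
tray [631.1 164.2] yaw -2.267 n8 grid 47.6 x 18.5 sat [136, 159] q6 0.95 alt -2.19
20
tray [631.1 164.2] yaw -2.265 n8 grid 47.4 x 18.4 sat [136, 159] q6 0.95 alt -2.19
25
tray [631.1 164.2] yaw -2.267 n8 grid 47.6 x 18.5 sat [136, 159] q6 0.95 alt -2.19
```

```bash

python3 jog.py '[[0,0,0,0,0,0.124],[0,0,0,0,0,0.124],[0,0,0,0,0,0.124],[0,0,0,0,0,0.124],[0,0,0,0,0,0.124]]' 72 >/dev/null
python3 jog.py '[[0,0,0,0,0,0.124],[0,0,0,0,0,0.124],[0,0,0,0,0,0.124],[0,0,0,0,0,0.124],[0,0,0,0,0,0.124]]' >/dev/null
python3 jog.py '[[0,0,0,0,0,0.124],[0,0,0,0,0,0.124],[0,0,0,0,0,0.124],[0,0,0,0,0,0.124],[0,0,0,0,0,0.124]]' >/dev/null
python3 jog.py '[[0,0,0,0,0,0.124],[0,0,0,0,0,0.124],[0,0,0,0,0,0.124],[0,0,0,0,0,0.124],[0,0,0,0,0,0.124]]' >/dev/null
python3 jog.py '[[25,-28,5,0,0,0],[25,-28,5,0,0,0],[25,-28,5,0,0,0],[25,-28,5,0,0,0]]' >/dev/null
python3 jog.py '[[0,0,0,0,0,0],[0,0,0,0,0,0],[0,0,0,0,0,0],[0,0,0,0,0,0]]' >/dev/null
python3 look.py t2
```

```text
tray [633.7 170.9] yaw -2.263 n8 grid 49.6 x 19.0 sat [68, 228] q6 0.96 alt -2.19
t23.9 q6 0.94 rz -0.006 shift [1.400e+00 1.000e-01 1.261e+02] |tilt fix [-0.     0.001]| at [632.8 170.  147.1] cl -0.698 w 71.8
```

```bash

python3 jog.py '[[1.4,0,26,0,0,0],[0,0,35,0,0,0],[0,0,35,0,0,0],[0,0,30,0,0,0],[0,0,0,0,0,0]]' >/dev/null
python3 jog.py '[[0,0,0,0,0,0],[0,0,0,0,0,0],[0,0,0,0,0,0],[0,0,0,0,0,0],[0,0,0,0,0,0]]' 0
python3 jog.py '[[0,0,0,0,0,0],[0,0,0,0,0,0],[0,0,0,0,0,0]]' 0 | grep -E 'ee|wid|gra'
```

```text
t: 24.68
ee_pos: [633.8, 172.1, 22.1]
orientation: [2.847, 1.329, 0.001]
ft_force: [-0.6, -0.9, 1.2]
width: 53.7
grasp_force: 30.0
ee_pos: [633.8, 172.2, 22.1]
width: 54.2
grasp_force: 30.0
```

```bash

python3 jog.py '[[0,0,-25,0,0,0],[0,0,-35,0,0,0],[0,0,-35,0,0,0],[0,0,-30,0,0,0],[0,0,0,0,0,0]]' >/dev/null
python3 jog.py '[[0,0,0,0,0,-0.124],[0,0,0,0,0,-0.124],[0,0,0,0,0,-0.124],[0,0,0,0,0,-0.124],[0,0,0,0,0,-0.124]]' >/dev/null
python3 jog.py '[[0,0,0,0,0,-0.124],[0,0,0,0,0,-0.124],[0,0,0,0,0,-0.124],[0,0,0,0,0,-0.124],[0,0,0,0,0,-0.124]]' >/dev/null
python3 jog.py '[[0,0,0,0,0,-0.124],[0,0,0,0,0,-0.124],[0,0,0,0,0,-0.124],[0,0,0,0,0,-0.124],[0,0,0,0,0,-0.124]]' >/dev/null
python3 jog.py '[[0,0,0,0,0,-0.124],[0,0,0,0,0,-0.124],[0,0,0,0,0,-0.124],[0,0,0,0,0,-0.124],[0,0,0,0,0,-0.12]]' >/dev/null
python3 jog.py '[[0,0,0,0,0,0],[0,0,0,0,0,0]]' 
cat > hold.py <<'E'
from pnp import *
d=snap("wrist",sys.argv[1]); o,R,p=tool(); M=[m for m,_ in marks(d)]
if len(M)<6: print(M)
else:
    M=sorted(M,key=lambda m:m[1]); M=[q for i in range(0,6,2) for q in sorted(M[i:i+2])]
    px=np.array(M)
    q=np.array([[x,y,0] for x in (25,8.3,-8.3) for y in (-9.6,9.6)])
    f=lambda v:(proj(d,p+((q@np.array([[np.cos(v[3]),np.sin(v[3]),0],[-np.sin(v[3]),np.cos(v[3]),0],[0,0,1]])+[v[0],v[1],v[2]])@R.T))-px).ravel()
    s=least_squares(f,[0,0,-7,0]); print("held x y z yaw (tool)",s.x.round(3),"res",np.abs(s.fun).max().round(2),"TCP above underside %.1f"%(28+s.x[2]))
E
python3 hold.py h2
python3 -c "
from h import *
plan(654.6,22.2,56,1.797,True)"
```

```text
t: 27.18
ee_pos: [633.2, 172.4, 145.8]
orientation: [0.321, -3.124, 0.0]
ft_force: [0.1, -0.3, -1.0]
width: 53.9
grasp_force: 30.0
held x y z yaw (tool) [-8.640e-01 -5.390e-01 -5.035e+00 -3.000e-03] res 0.11 TCP above underside 23.0
t27.2 q6 -1.53 rz -0.022 shift [  12.9 -151.2   90. ] |tilt fix [ 0.    -0.001]| at [633.3 172.5 146. ] cl 1.775 w 53.9
```

```bash

python3 jog.py '[[0,0,0,0,0,-0.022],[3,-38,5,0,0,0],[3,-38,5,0,0,0],[4,-38,10,0,0,0],[4,-37,10,0,0,0]]' >/dev/null
python3 jog.py '[[0,0,10,0,0,0],[0,0,0,0,0,0],[0,0,0,0,0,0]]' >/dev/null
python3 -c "
from h import *
plan(654.6,22.2,56,1.797,True)"
```

```text
t27.9 q6 -1.78 rz 0.003 shift [-0.7 -0.3 49.9] |tilt fix [ 0.001 -0.001]| at [653.9  22.3 105.9] cl 1.800 w 53.8
```

```bash

python3 jog.py '[[0,0,15,0,0,0],[0,0,15,0,0,0],[0,0,8,0,0,0],[0,0,0,0,0,0],[0,0,0,0,0,0]]' | grep -E 'ee_|ft'
python3 jog.py '[[0,0,3,0,0,0],[0,0,3,0,0,0],[0,0,3,0,0,0],[0,0,0,0,0,0]]' | grep -E 'ee_|ft'
python3 jog.py '[[0,0,1.5,0,0,0],[0,0,1.5,0,0,0],[0,0,0,0,0,0]]' | grep -E 'ee_|ft'
python3 jog.py '[[0,0,1.5,0,0,0],[0,0,0,0,0,0]]' | grep -E 'ee_|ft'
```

```text
ee_pos: [654.0, 23.0, 67.9]
ft_force: [0.6, -0.1, -1.2]
ee_pos: [654.2, 22.1, 59.2]
ft_force: [0.2, -0.2, -0.8]
ee_pos: [654.3, 22.1, 56.3]
ft_force: [-0.6, 0.1, -0.2]
ee_pos: [654.5, 22.1, 56.0]
ft_force: [-3.4, -0.7, 7.5]
```

Seated. Release, lift, check.

```bash

python3 jog.py '[[0,0,0.5,0,0,0],[0,0,-1,0,0,0],[0,0,0,0,0,0]]' | grep -E 'ee_|ft'
python3 jog.py '[[0,0,0,0,0,0],[0,0,0,0,0,0],[0,0,0,0,0,0],[0,0,0,0,0,0]]' 72 | grep -E 'wid'
python3 jog.py '[[0,0,-25,0,0,0],[0,0,-35,0,0,0],[0,0,-35,0,0,0],[0,0,-30,0,0,0]]' >/dev/null
python3 jog.py '[[0,0,0,0,0,0],[0,0,0,0,0,0],[0,0,0,0,0,0]]' >/dev/null
python3 chk.py s3 34
python3 -c "
from h import *
plan(455,-18.4,150,-2.321+np.pi/2,True)
plan(453.5,130,150,-2.573+np.pi/2,True)"
```

```text
ee_pos: [654.8, 22.1, 56.0]
ft_force: [0.2, 0.6, 7.5]
width: 71.5
tray [654.4  18.9] yaw -0.052 n8 grid 47.5 x 41.1 sat [40, 185] q6 -1.49 alt 1.65
t30.3 q6 -1.79 rz 2.551 shift [-164.9 -117.4   29.5] |tilt fix [ 0.001 -0.002]| at [653.4  22.1 179. ] cl 1.801 w 72.1
t30.3 q6 -1.79 rz 2.803 shift [-110.3 -198.5   29.5] |tilt fix [ 0.001 -0.002]| at [653.4  22.1 179. ] cl 1.801 w 72.1
```

```bash
cat > chk.py <<'E'
from h import *
def blobs(d,z,c=(654.6,22.2),yaw=.228):
    q=np.array([[x,y] for x in (-25,-8.3,8.3,25) for y in (-9.6,9.6)]); Rz=np.array([[np.cos(yaw),np.sin(yaw)],[-np.sin(yaw),np.cos(yaw)]])
    P=np.c_[q@Rz+c,np.full(8,z+28.)]; px=proj(d,P); g=cv2.cvtColor(d["img"],cv2.COLOR_RGB2GRAY).astype(float); out=[]
    for p in px:
        x,y=p.round().astype(int); w=g[y-11:y+12,x-11:x+12]; _,b=cv2.threshold(w.astype(np.uint8),0,1,cv2.THRESH_BINARY_INV+cv2.THRESH_OTSU)
        n,l,s,cc=cv2.connectedComponentsWithStats(b); k=l[11,11]; out.append(cc[k]+[x-11,y-11] if k else [np.nan]*2)
    W=cast(d,np.array(out),z+28)[:,:2]; ok=~np.isnan(W[:,0]); E=W-P[:,:2]; A=W[[5,7,4,6]]; 
    u=W[[6,7]].mean(0)-W[[0,1]].mean(0)
    print("n",ok.sum(),"mean err",np.nanmedian(E,0).round(1),"len %.1f (50.0) yaw %.3f"%(np.hypot(*u),np.arctan2(u[1],u[0])),"wid %.1f"%np.hypot(*(W[[1,3,5,7]].mean(0)-W[[0,2,4,6]].mean(0))))
if __name__=="__main__":
    d=load(sys.argv[1]) if len(sys.argv)>3 else snap("wrist",sys.argv[1]); blobs(d,float(sys.argv[2]))
E
python3 chk.py s3 34 x; python3 chk.py s2 12 x
```

```text
n 8 mean err [ 0.6 -0.5] len 49.6 (50.0) yaw 0.232 wid 19.0
n 8 mean err [-0.1  0.1] len 49.6 (50.0) yaw 0.218 wid 19.1
```

```bash

python3 jog.py '[[0,0,0,0,0,0.122],[0,0,0,0,0,0.122],[0,0,0,0,0,0.122],[0,0,0,0,0,0.122],[0,0,0,0,0,0.122]]' 72 >/dev/null
python3 jog.py '[[0,0,0,0,0,0.122],[0,0,0,0,0,0.122],[0,0,0,0,0,0.122],[0,0,0,0,0,0.122],[0,0,0,0,0,0.122]]' >/dev/null
python3 jog.py '[[0,0,0,0,0,0.122],[0,0,0,0,0,0.122],[0,0,0,0,0,0.122],[0,0,0,0,0,0.122],[0,0,0,0,0,0.122]]' >/dev/null
python3 jog.py '[[0,0,0,0,0,0.122],[0,0,0,0,0,0.122],[0,0,0,0,0,0.122],[0,0,0,0,0,0.122],[0,0,0,0,0,0.122]]' >/dev/null
python3 jog.py '[[0,0,0,0,0,0.122],[0,0,0,0,0,0.122],[0,0,0,0,0,0.122],[0,0,0,0,0,0]]' >/dev/null
python3 jog.py '[[-18,-33,5,0,0,0],[-18,-33,5,0,0,0],[-18,-33,5,0,0,0],[-18,-33,5,0,0,0],[-18,-33,5,0,0,0]]' >/dev/null
python3 jog.py '[[-20,-33,5,0,0,0],[0,0,0,0,0,0],[0,0,0,0,0,0],[0,0,0,0,0,0]]' >/dev/null
python3 look.py t3
```

```text
tray [453.5 129.9] yaw -2.573 n8 grid 49.6 x 19.1 sat [68, 229] q6 1.28 alt -1.86
t33.1 q6 1.26 rz -0.001 shift [ -2.9  -1.3 129.4] |tilt fix [ 0.    -0.001]| at [456.5 130.3 150.4] cl -1.003 w 72.2
```

```bash

python3 jog.py '[[-2.9,-1.3,25,0,0,0],[0,0,35,0,0,0],[0,0,35,0,0,0],[0,0,34,0,0,0],[0,0,0,0,0,0]]' | grep ee
python3 jog.py '[[0,0,0,0,0,0],[0,0,0,0,0,0],[0,0,0,0,0,0],[0,0,0,0,0,0],[0,0,0,0,0,0]]' 0 | grep -E 'ee|wid|gra'
python3 jog.py '[[0,0,-25,0,0,0],[0,0,-35,0,0,0],[0,0,-35,0,0,0],[0,0,-40,0,0,0],[0,0,0,0,0,0]]' | grep -E 'ee|wid|gra'
python3 -c "
from h import *
plan(654.6,22.2,79,1.797,True)"
```

```text
ee_pos: [455.2, 129.7, 18.7]
ee_pos: [452.6, 129.7, 21.8]
width: 53.6
grasp_force: 30.0
ee_pos: [456.1, 130.9, 163.1]
width: 53.9
grasp_force: 30.0
t34.3 q6 1.26 rz -2.802 shift [-168.1 -150.4   85.9] |tilt fix [ 0.004 -0.011]| at [456.1 130.9 163.1] cl -1.005 w 53.9
```

```bash

python3 jog.py '[[0,0,0,0,0,-0.122],[0,0,0,0,0,-0.122],[0,0,0,0,0,-0.122],[0,0,0,0,0,-0.122],[0,0,0,0,0,-0.122]]' >/dev/null
python3 jog.py '[[0,0,0,0,0,-0.122],[0,0,0,0,0,-0.122],[0,0,0,0,0,-0.122],[0,0,0,0,0,-0.122],[0,0,0,0,0,-0.122]]' >/dev/null
python3 jog.py '[[0,0,0,0,0,-0.122],[0,0,0,0,0,-0.122],[0,0,0,0,0,-0.122],[0,0,0,0,0,-0.122],[0,0,0,0,0,-0.122]]' >/dev/null
python3 jog.py '[[0,0,0,0,0,-0.122],[0,0,0,0,0,-0.122],[0,0,0,0,0,-0.122],[0,0,0,0,0,-0.122],[0,0,0,0,0,-0.122]]' >/dev/null
python3 jog.py '[[0,0,0,0,0,-0.122],[0,0,0,0,0,-0.122],[0,0,0,0,0,-0.117],[0,0,0,0,0,0]]' >/dev/null
python3 jog.py '[[-28,-25,0,0,0,0],[-28,-25,0,0,0,0],[-28,-25,0,0,0,0],[-28,-25,0,0,0,0],[-28,-25,0,0,0,0]]' >/dev/null
python3 jog.py '[[-28,-25,0,0,0,0],[0,0,0,0,0,0],[0,0,0,0,0,0],[0,0,0,0,0,0]]' >/dev/null
python3 hold.py h3
python3 -c "
from h import *
plan(654.6,22.2,79,1.797,True)"
```

```text
held x y z yaw (tool) [-9.100e-02 -9.480e-01 -5.202e+00 -1.000e-03] res 0.09 TCP above underside 22.8
t37.1 q6 -1.78 rz -0.002 shift [-6.6 -0.9 76.9] |tilt fix [ 0.001 -0.002]| at [648.1  21.6 155.9] cl 1.795 w 54.0
```

```bash

python3 jog.py '[[-6.5,-0.4,20,0,0,0],[0,0,20,0,0,0],[0,0,20,0,0,0],[0,0,4,0,0,0],[0,0,0,0,0,0]]' | grep -E 'ee_|ft'
python3 jog.py '[[0,0,0,0,0,0],[0,0,3,0,0,0],[0,0,3,0,0,0],[0,0,0,0,0,0]]' | grep -E 'ee_|ft'
python3 jog.py '[[0,0,2,0,0,0],[0,0,2,0,0,0],[0,0,0,0,0,0]]' | grep -E 'ee_|ft'
python3 jog.py '[[0,0,1.5,0,0,0],[0,0,1.5,0,0,0],[0,0,0,0,0,0]]' | grep -E 'ee_|ft'
```

```text
ee_pos: [653.8, 23.0, 91.2]
ft_force: [0.3, 0.3, 0.0]
ee_pos: [656.1, 22.3, 86.9]
ft_force: [-0.2, 0.4, -1.3]
ee_pos: [655.8, 22.2, 82.2]
ft_force: [0.3, -0.5, -0.3]
ee_pos: [655.8, 22.2, 79.1]
ft_force: [-0.3, -0.0, -0.7]
```

```bash

python3 jog.py '[[0,0,1.5,0,0,0],[0,0,0,0,0,0]]' | grep -E 'ee_|ft'
python3 jog.py '[[0,0,1,0,0,0],[0,0,0,0,0,0]]' | grep -E 'ee_|ft'
```

```text
ee_pos: [655.9, 22.3, 77.8]
ft_force: [-0.8, 0.1, -0.9]
ee_pos: [656.0, 22.2, 77.5]
ft_force: [-1.4, 0.2, 4.2]
```

```bash

python3 jog.py '[[0,0,1,0,0,0],[0,0,-1,0,0,0],[0,0,0,0,0,0]]' | grep -E 'ee_|ft'
python3 jog.py '[[0,0,0,0,0,0],[0,0,0,0,0,0],[0,0,0,0,0,0],[0,0,0,0,0,0]]' 72 | grep -E 'wid'
python3 jog.py '[[0,0,-25,0,0,0],[0,0,-35,0,0,0],[0,0,-35,0,0,0],[0,0,-30,0,0,0]]' >/dev/null
python3 jog.py '[[0,0,0,0,0,0],[0,0,0,0,0,0],[0,0,0,0,0,0]]' >/dev/null
python3 chk.py s4 56
python3 -c "
from h import *
plan(455,-18.4,150,-2.321+np.pi/2,True)"
```

```text
ee_pos: [656.3, 22.3, 77.5]
ft_force: [-1.6, -0.8, 6.1]
width: 71.6
n 8 mean err [ 1.  -0.7] len 49.6 (50.0) yaw 0.225 wid 19.0
t39.9 q6 -1.78 rz 2.546 shift [-165.9 -118.5   50.9] |tilt fix [ 0.001 -0.003]| at [654.9  22.2 200.4] cl 1.796 w 72.3
```

```bash

python3 jog.py '[[0,0,0,0,0,0.121],[0,0,0,0,0,0.121],[0,0,0,0,0,0.121],[0,0,0,0,0,0.121],[0,0,0,0,0,0.121]]' 72 >/dev/null
python3 jog.py '[[0,0,0,0,0,0.121],[0,0,0,0,0,0.121],[0,0,0,0,0,0.121],[0,0,0,0,0,0.121],[0,0,0,0,0,0.121]]' >/dev/null
python3 jog.py '[[0,0,0,0,0,0.121],[0,0,0,0,0,0.121],[0,0,0,0,0,0.121],[0,0,0,0,0,0.121],[0,0,0,0,0,0.121]]' >/dev/null
python3 jog.py '[[0,0,0,0,0,0.121],[0,0,0,0,0,0.121],[0,0,0,0,0,0.121],[0,0,0,0,0,0.121],[0,0,0,0,0,0.121]]' >/dev/null
python3 jog.py '[[0,0,0,0,0,0.121],[-32,-23,5,0,0,0],[-32,-23,5,0,0,0],[-32,-23,10,0,0,0]]' >/dev/null
python3 jog.py '[[-32,-23,15,0,0,0],[-36,-26,15,0,0,0],[0,0,0,0,0,0],[0,0,0,0,0,0],[0,0,0,0,0,0]]' >/dev/null
python3 look.py t4
```

```text
tray [455.1 -18.5] yaw -2.321 n8 grid 49.6 x 19.2 sat [67, 230] q6 0.71 alt -2.43
t42.4 q6 0.68 rz 0.005 shift [ -7.5  -6.1 132.7] |tilt fix [ 0. -0.]| at [464.6 -17.2 153.7] cl -0.745 w 72.4
```

```bash

python3 jog.py '[[-7.5,-6,28,0,0,0],[0,0,35,0,0,0],[0,0,35,0,0,0],[0,0,34,0,0,0],[0,0,0,0,0,0]]' | grep ee
python3 jog.py '[[0,0,0,0,0,0],[0,0,0,0,0,0],[0,0,0,0,0,0],[0,0,0,0,0,0],[0,0,0,0,0,0]]' 0 | grep -E 'ee|wid|gra'
python3 jog.py '[[0,0,-25,0,0,0],[0,0,-35,0,0,0],[0,0,-35,0,0,0],[0,0,-40,0,0,0],[0,0,-20,0,0,0]]' | grep -E 'ee|wid|gra'
python3 jog.py '[[0,0,0,0,0,-0.121],[0,0,0,0,0,-0.121],[0,0,0,0,0,-0.121],[0,0,0,0,0,-0.121],[0,0,0,0,0,-0.121]]' >/dev/null
python3 jog.py '[[0,0,0,0,0,-0.121],[0,0,0,0,0,-0.121],[0,0,0,0,0,-0.121],[0,0,0,0,0,-0.121],[0,0,0,0,0,-0.121]]' >/dev/null
python3 jog.py '[[0,0,0,0,0,-0.121],[0,0,0,0,0,-0.121],[0,0,0,0,0,-0.121],[0,0,0,0,0,-0.121],[0,0,0,0,0,-0.121]]' >/dev/null
python3 jog.py '[[0,0,0,0,0,-0.121],[0,0,0,0,0,-0.121],[0,0,0,0,0,-0.121],[0,0,0,0,0,-0.121],[0,0,0,0,0,-0.121]]' >/dev/null
python3 jog.py '[[0,0,0,0,0,-0.121],[0,0,0,0,0,0],[0,0,0,0,0,0]]' >/dev/null
python3 hold.py h4
python3 -c "
from h import *
plan(655.2,22.2,101,1.797,True)"
```

```text
ee_pos: [456.9, -18.6, 18.8]
ee_pos: [454.3, -18.6, 22.2]
width: 53.9
grasp_force: 30.0
ee_pos: [455.2, -18.8, 181.0]
width: 53.7
grasp_force: 30.0
held x y z yaw (tool) [-2.600e-02 -5.120e-01 -5.318e+00  3.000e-03] res 0.1 TCP above underside 22.7
t45.6 q6 -1.86 rz -0.005 shift [-205.4   -5.3   76.1] |tilt fix [-0.  0.]| at [453.8 -18.7 177.1] cl 1.792 w 53.7
```

```bash

python3 jog.py '[[-40,-1,0,0,0,0],[-40,-1,0,0,0,0],[-40,-1,0,0,0,0],[-40,-1,0,0,0,0],[-40,-1,0,0,0,0]]' >/dev/null
python3 jog.py '[[-5,0,20,0,0,0],[0,0,20,0,0,0],[0,0,0,0,0,0],[0,0,0,0,0,0],[0,0,0,0,0,0]]' >/dev/null
python3 -c "
from h import *
plan(655.2,22.2,101,1.797,True)"
```

```text
t46.5 q6 -1.78 rz -0.002 shift [-0.5 -0.  36.5] |tilt fix [-0.  0.]| at [654.7  22.1 137.5] cl 1.795 w 54.0
```

```bash

python3 jog.py '[[-0.5,0.3,13,0,0,0],[0,0,12,0,0,0],[0,0,0,0,0,0],[0,0,3,0,0,0],[0,0,3,0,0,0]]' | grep -E 'ee_|ft'
python3 jog.py '[[0,0,2,0,0,0],[0,0,2,0,0,0],[0,0,0,0,0,0]]' | grep -E 'ee_|ft'
python3 jog.py '[[0,0,1.5,0,0,0],[0,0,1,0,0,0],[0,0,0,0,0,0]]' | grep -E 'ee_|ft'
python3 jog.py '[[0,0,1.5,0,0,0],[0,0,0,0,0,0]]' | grep -E 'ee_|ft'
```

```text
ee_pos: [655.2, 22.6, 105.8]
ft_force: [-0.3, -0.6, 0.0]
ee_pos: [655.1, 22.6, 101.6]
ft_force: [0.4, 0.8, -0.6]
ee_pos: [655.5, 22.6, 99.9]
ft_force: [-1.7, -0.3, 2.6]
ee_pos: [655.5, 22.6, 99.9]
ft_force: [-5.9, -0.1, 14.4]
```

```bash

python3 jog.py '[[0,0,-1,0,0,0],[0,0,0,0,0,0]]' | grep -E 'ee_|ft'
python3 jog.py '[[0,0,0,0,0,0],[0,0,0,0,0,0],[0,0,0,0,0,0],[0,0,0,0,0,0]]' 72 | grep -E 'wid'
python3 jog.py '[[0,0,-25,0,0,0],[0,0,-35,0,0,0],[0,0,-35,0,0,0],[0,0,-35,0,0,0]]' >/dev/null
python3 jog.py '[[0,0,0,0,0,0],[0,0,0,0,0,0],[0,0,0,0,0,0]]' >/dev/null
python3 chk.py s5 78
cat > lid.py <<'E'
from h import *
def lid(d,near):
    h=cv2.cvtColor(d["img"],cv2.COLOR_RGB2HSV); m=((h[...,1]<60)&(h[...,2]>100)).astype(np.uint8)
    m=cv2.morphologyEx(m,cv2.MORPH_OPEN,np.ones((3,3))); m=cv2.morphologyEx(m,cv2.MORPH_CLOSE,np.ones((5,5)))
    cs,_=cv2.findContours(m,0,1); cs=[c for c in cs if cv2.contourArea(c)>1000]
    c=min(cs,key=lambda c:np.hypot(*(cast(d,c.mean((0,1)),16)[0,:2]-near)))
    (x,y),(w,hh),a=cv2.minAreaRect(cast(d,c[:,0],16)[:,:2].astype(np.float32)); a=np.deg2rad(a+(90 if hh>w else 0))
    s=[]
    for sx in (1,-1):
        q=[[x+np.cos(a)*sx*38-np.sin(a)*sy*23,y+np.sin(a)*sx*38+np.cos(a)*sy*23,16] for sy in (1,-1)]
        s.append([int(h[int(v),int(u),1]) for u,v in proj(d,q)])
    ap=cv2.approxPolyDP(c,3,True)[:,0]; print("lid",round(x,1),round(y,1),"yaw %.3f"%a,w,hh,"sat+-",s); print(cast(d,ap,16)[:,:2].round(0).tolist())
if __name__=="__main__": lid(load(sys.argv[1]),(449,-154))
E
python3 lid.py w2; python3 lid.py w1
```

```text
ee_pos: [655.5, 22.7, 99.9]
ft_force: [-2.8, -0.0, 8.4]
width: 71.5
n 8 mean err [ 0.4 -0.3] len 49.6 (50.0) yaw 0.221 wid 19.0
lid 452.3 -153.9 yaw 2.741 54.24807357788086 84.37671661376953 sat+- [[29, 30], [120, 107]]
[[404.0, -162.0], [471.0, -189.0], [485.0, -184.0], [495.0, -153.0], [489.0, -141.0], [424.0, -114.0]]
lid 453.3 -148.9 yaw 2.748 63.313201904296875 85.77973175048828 sat+- [[34, 37], [39, 110]]
[[405.0, -162.0], [472.0, -189.0], [485.0, -183.0], [496.0, -158.0], [489.0, -132.0], [426.0, -104.0]]
```

```bash

python3 jog.py '[[0,0,0,0,0,0.125],[0,0,0,0,0,0.125],[0,0,0,0,0,0.125],[0,0,0,0,0,0.125],[0,0,0,0,0,0.124]]' 60 >/dev/null
python3 -c "
from h import *
plan(450,-152,160,1.171,True)"
```

```text
t49.1 q6 -1.15 rz -0.005 shift [ 119.7 -240.2   67.2] |tilt fix [-0.002 -0.004]| at [654.   22.6 226.4] cl 1.166 w 60.1
```

```bash

python3 jog.py '[[17,-34,4,0,0,0],[17,-34,4,0,0,0],[17,-34,10,0,0,0],[17,-34,10,0,0,0],[17,-34,12,0,0,0]]' >/dev/null
python3 jog.py '[[17,-34,12,0,0,0],[17,-36,12,0,0,0],[0,0,0,0,0,0],[0,0,0,0,0,0],[0,0,0,0,0,0]]' >/dev/null
python3 - <<'E'
from h import *; import lid
d=snap("wrist","l1"); lid.lid(d,(449,-154)); plan(450,-152,35,1.171,True)
cv2.imwrite("pics/l1z.png",cv2.resize(d["img"][90:290,210:430,::-1],None,fx=3,fy=3,interpolation=2))
E
```

```text
lid 451.1 -153.4 yaw 2.742 54.29715347290039 84.51908874511719 sat+- [[33, 32], [99, 95]]
[[403.0, -158.0], [404.0, -163.0], [468.0, -190.0], [484.0, -183.0], [496.0, -156.0], [490.0, -141.0], [424.0, -113.0]]
t50.0 q6 -1.52 rz 0.001 shift [  2.9  -1.2 129.6] |tilt fix [ 0. -0.]| at [ 453.1 -152.   164.6] cl 1.172 w 59.7
```

View pics/l1z.png

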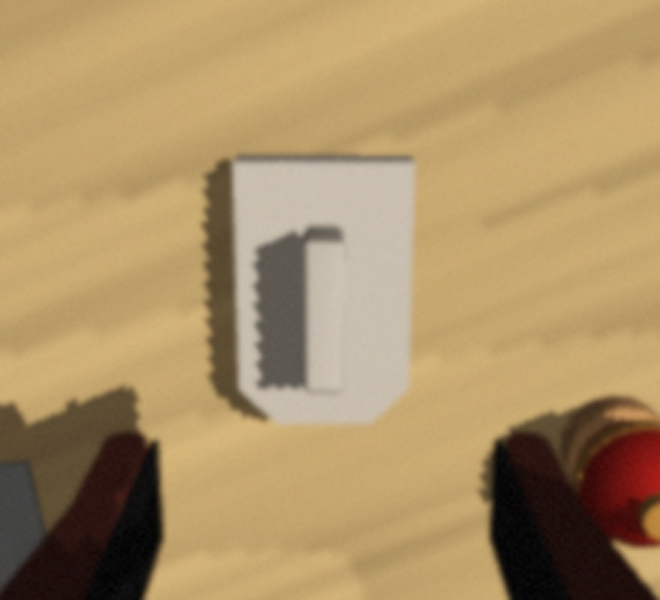

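```bash
python3 - <<'E'
from h import *
d=load("l1"); f=lambda P,z: cast(d,np.array(P)/3+[210,90]-1/3,z)[:,:2]
b=f([(306,241),(344,241),(307,392),(343,392)],40); print(b.mean(0),np.hypot(*(b[2:].mean(0)-b[:2].mean(0))))
q=f([(233,160),(413,159),(270,423),(376,422)],16); print(q.mean(0),np.hypot(*(q[2:].mean(0)-q[:2].mean(0))),np.arctan2(*(q[2:].mean(0)-q[:2].mean(0))[::-1]))
plan(*((b.mean(0)+q.mean(0))/2),36,1.172,True)
E
```

```text
[ 451.94690773 -152.82382659] 45.0991305691985
[ 451.75553894 -153.43829035] 84.29461111540678 -0.3996753784879543
t50.0 q6 -1.52 rz 0.000 shift [  0.7  -1.5 128.6] |tilt fix [ 0. -0.]| at [ 453.1 -152.   164.6] cl 1.172 w 59.7
```

```bash

python3 jog.py '[[0.7,-1.5,28,0,0,0],[0,0,35,0,0,0],[0,0,35,0,0,0],[0,0,29,0,0,0],[0,0,0,0,0,0]]' 40 | grep ee
python3 jog.py '[[0,0,0,0,0,0],[0,0,0,0,0,0],[0,0,0,0,0,0],[0,0,0,0,0,0],[0,0,0,0,0,0]]' 0 | grep -E 'ee|wid|gra'
python3 -c "
from h import *
plan(451.85,-153.1,36,1.172,True)"
python3 jog.py '[[0,0,-25,0,0,0],[0,0,-35,0,0,0],[0,0,-35,0,0,0],[0,0,-40,0,0,0],[0,0,-40,0,0,0]]' | grep -E 'ee|wid|gra'
python3 jog.py '[[0,0,0,0,0,-0.125],[0,0,0,0,0,-0.125],[0,0,0,0,0,-0.125],[0,0,0,0,0,-0.125],[0,0,0,0,0,-0.125]]' >/dev/null
python3 jog.py '[[0,0,0,0,0,0],[0,0,0,0,0,0]]' | grep -E 'ee|wid|gra'
python3 -c "
from h import *
plan(655,22.4,136,1.797,True)
d=snap('wrist','h5');cv2.imwrite('pics/h5z.png',cv2.resize(d['img'][150:350,210:430,::-1],None,fx=3,fy=3))"
```

```text
ee_pos: [452.4, -152.5, 34.8]
ee_pos: [451.6, -153.3, 38.4]
width: 12.0
grasp_force: 30.0
t50.8 q6 -1.52 rz 0.000 shift [-0.1  0.3  2.4] |tilt fix [0.    0.001]| at [ 451.6 -153.3   38.4] cl 1.172 w 12.0
ee_pos: [450.4, -153.2, 214.7]
width: 11.7
grasp_force: 30.0
ee_pos: [451.0, -153.4, 213.1]
width: 11.5
grasp_force: 30.0
t51.8 q6 -2.15 rz -0.004 shift [-238.2  125.6   77.2] |tilt fix [-0.  0.]| at [ 451.  -153.4  213.1] cl 1.793 w 11.5
```

```bash

python3 jog.py '[[-36,19,0,0,0,0],[-36,19,0,0,0,0],[-36,19,0,0,0,0],[-36,19,0,0,0,0],[-36,19,0,0,0,0]]' >/dev/null
python3 jog.py '[[-36,19,0,0,0,0],[-22,12,10,0,0,0],[0,0,20,0,0,0],[0,0,0,0,0,0],[0,0,0,0,0,0]]' >/dev/null
python3 jog.py '[[0,0,0,0,0,0],[0,0,0,0,0,0]]' >/dev/null
python3 -c "
from h import *
plan(655.1,22.4,138.4,1.795,True)"
```

```text
t52.9 q6 -1.78 rz 0.000 shift [-0.4  0.3 45.5] |tilt fix [-0.     0.001]| at [654.8  22.  183.9] cl 1.795 w 11.7
```

```bash

python3 jog.py '[[-0.4,0.3,15,0,0,0],[0,0,15,0,0,0],[0,0,5,0,0,0],[0,0,0,0,0,0]]' | grep -E 'ee_|ft'
python3 jog.py '[[0,0,3,0,0,0],[0,0,3,0,0,0],[0,0,2,0,0,0],[0,0,0,0,0,0]]' | grep -E 'ee_|ft'
python3 jog.py '[[0,0,1.5,0,0,0],[0,0,1.5,0,0,0],[0,0,0,0,0,0]]' | grep -E 'ee_|ft'
python3 jog.py '[[0,0,1.5,0,0,0],[0,0,0,0,0,0]]' | grep -E 'ee_|ft'
```

```text
ee_pos: [654.3, 22.5, 147.4]
ft_force: [0.3, 1.1, -1.0]
ee_pos: [655.1, 23.0, 139.9]
ft_force: [0.1, -0.3, -0.6]
ee_pos: [655.5, 23.1, 138.4]
ft_force: [-2.7, -0.7, 10.1]
ee_pos: [655.7, 23.1, 138.3]
ft_force: [-6.9, -0.3, 19.1]
```

```bash

python3 jog.py '[[0,0,-1,0,0,0],[0,0,0,0,0,0]]' | grep -E 'ee_|ft'
python3 jog.py '[[0,0,0,0,0,0],[0,0,0,0,0,0],[0,0,0,0,0,0],[0,0,0,0,0,0]]' 40 | grep -E 'wid|ft'
python3 jog.py '[[0,0,-25,0,0,0],[0,0,-35,0,0,0],[0,0,-25,0,0,0],[0,0,0,0,0,0]]' >/dev/null
python3 -c "
from h import *
snap('wrist','s6')
plan(560,-300,230,np.pi/2,True)"
```

```text
ee_pos: [655.6, 23.1, 138.4]
ft_force: [-3.7, -0.1, 10.9]
ft_force: [0.0, -0.4, 0.7]
width: 35.2
t54.8 q6 -1.78 rz 0.226 shift [  96.9 -323.1   -6.2] |tilt fix [-0.001  0.006]| at [657.   23.1 224.4] cl 1.797 w 39.8
```

```bash

python3 jog.py '[[0,0,0,0,0,0.113],[0,0,0,0,0,0.113],[11,-36,0,0,0,0],[11,-36,0,0,0,0],[11,-36,0,0,0,0]]' >/dev/null
python3 jog.py '[[11,-36,0,0,0,0],[11,-36,0,0,0,0],[11,-36,0,0,0,0],[11,-36,0,0,0,0],[11,-36,0,0,0,0]]' >/dev/null
python3 jog.py '[[9,-35,0,0,0,0],[0,0,0,0,0,0],[0,0,0,0,0,0],[0,0,0,0,0,0]]' >/dev/null
python3 -c "
from h import *
d=snap('wrist','r1')
cv2.imwrite('pics/r1z.png',cv2.resize(d['img'][0:290,180:480,::-1],None,fx=2.06,fy=2.06,interpolation=2))
plan(560,-300,230,np.pi/2,True)"
```

```text
t56.0 q6 -2.08 rz 0.001 shift [-2.  -1.3 -9.7] |tilt fix [ 0.001 -0.001]| at [ 558.  -298.7  220.3] cl 1.572 w 40.0
```

View pics/r1z.png

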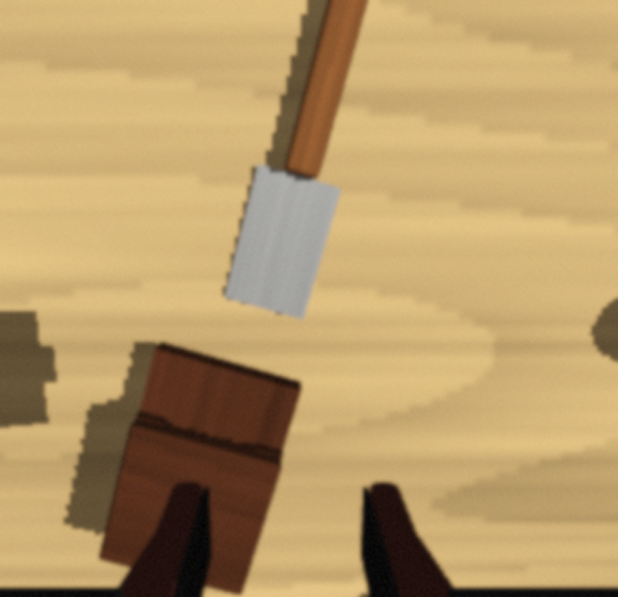

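```bash
python3 - <<'E'
from h import *
d=load("r1"); f=lambda P,z: cast(d,(np.array(P)+.5)/2.06+[180,0]-.5,z)[:,:2]
L=f([(161,344),(299,383)],20); F=f([(136,424),(279,462)],44); B=f([(100,558),(240,593)],44)
print("ledge",L.round(1).tolist(),"roof",F.round(1).tolist(),B.round(1).tolist())
w=lambda Q:np.hypot(*(Q[1]-Q[0])); print("widths",w(L),w(F),w(B))
a=[np.arctan2(*(Q[1]-Q[0])[::-1])-np.pi/2 for Q in (L,F,B)]; print("yaw from fronts",np.round(a,3)); 
for i in (0,1): print("side yaw",np.arctan2(*(B[i]-F[i])[::-1]).round(3))
u=B.mean(0)-F.mean(0); print("roof len",np.hypot(*u),"yaw",np.arctan2(u[1],u[0])); u=F.mean(0)-L.mean(0); print("ledge to mouth",np.hypot(*u),np.arctan2(u[1],u[0]))
h=cv2.cvtColor(d["img"],cv2.COLOR_RGB2HSV)
m=((h[...,1]<50)&(h[...,2]>110)).astype(np.uint8); m[:70]=0;m[170:]=0;m[:,:270]=0;m[:,370:]=0
cs,_=cv2.findContours(m,0,1);c=max(cs,key=cv2.contourArea);r=cv2.minAreaRect(cast(d,c[:,0],3)[:,:2].astype(np.float32));print("blade",r)
H=f([(330,0),(367,0),(288,170),(317,177)],16);print("handle",H.round(1).tolist())
d2=load("w2");
cs=[(np.array([p]),) for p in ()]
h=cv2.cvtColor(d2["img"],cv2.COLOR_RGB2HSV); m=((h[...,1]<50)&(h[...,2]>110)).astype(np.uint8); m[:95]=0;m[175:]=0;m[:,:160]=0;m[:,220:]=0
cs,_=cv2.findContours(m,0,1);c=max(cs,key=cv2.contourArea);print("w2 blade",cv2.minAreaRect(cast(d2,c[:,0],3)[:,:2].astype(np.float32)))
E
```

```text
ledge [[547.3, -364.3], [568.2, -292.3]] roof [[583.2, -374.5], [603.6, -302.8]] [[658.6, -398.6], [680.0, -324.2]]
widths 74.93439396550734 74.57068609149587 77.4146303894567
yaw from fronts [-0.284 -0.278 -0.28 ]
side yaw -0.309
side yaw -0.273
roof len 79.20652922326205 yaw -0.29113165382292083
ledge to mouth 37.11745516702445 -0.2832754156733131
blade ((497.2355651855469, -302.124755859375), (43.992374420166016, 70.02095031738281), 74.29219818115234)
handle [[388.4, -279.2], [388.4, -262.3], [461.7, -298.3], [464.9, -284.1]]
w2 blade ((495.28143310546875, -300.9288330078125), (44.114601135253906, 65.15505981445312), 74.57710266113281)
```

```bash

python3 jog.py '[[-30,25,0,0,0,0],[-30,25,0,0,0,0],[0,0,0,0,0,0],[0,0,0,0,0,0],[0,0,0,0,0,0]]' >/dev/null
python3 - <<'E'
from h import *
d2=snap("wrist","r2"); d=load("r1")
g1=cv2.cvtColor(d["img"],cv2.COLOR_RGB2GRAY);g2=cv2.cvtColor(d2["img"],cv2.COLOR_RGB2GRAY)
sp=lambda g,p,w: cv2.cornerSubPix(g,np.array(p,np.float32).reshape(-1,1,2),(w,w),(-1,-1),(3,50,.01)).reshape(-1,2)
P=(np.array([(161,344),(299,383),(136,424),(279,462),(100,558),(240,593)])+.5)/2.06+[180,0]-.5
Z=[20,20,40,40,40,40]
p1=sp(g1,P,4); q0=np.array([proj(d2,cast(d,p,z))[0] for p,z in zip(P,Z)]); p2=sp(g2,q0,6)
for a,b,c,e in zip(P,p1,q0,p2):
    X,gap=two(d,b,d2,e); print(a.round(1),b.round(1),c.round(1),e.round(1),"->",X.round(1),gap.round(2))
cv2.imwrite("pics/r2z.png",cv2.resize(d2["img"][0:290,180:480,::-1],None,fx=2.06,fy=2.06,interpolation=2))
E
```

```text
[257.9 166.7] [258.6 165.7] [205.3 107.7] [207.1 109.4] -> [ 549.  -366.1    8. ] 1.11
[324.9 185.7] [325.6 185.3] [276.6 129. ] [279.4 131.4] -> [ 572.2 -291.2    3.9] 0.2
[245.8 205.6] [243.1 205.8] [191.  147.1] [191.  147.1] -> [ 586.1 -378.9   33.6] 2.21
[315.2 224. ] [315.2 224. ] [265.  167.8] [270.4 166.3] -> [ 607.1 -300.8   30.7] 5.33
[228.3 270.6] [227.7 270.5] [176. 219.] [175.  218.6] -> [ 659.5 -399.9   42.2] 0.04
[296.2 287.6] [296.3 288.3] [248.1 238. ] [247.3 238.4] -> [ 681.  -324.3   43.9] 0.4
```

View pics/r2z.png

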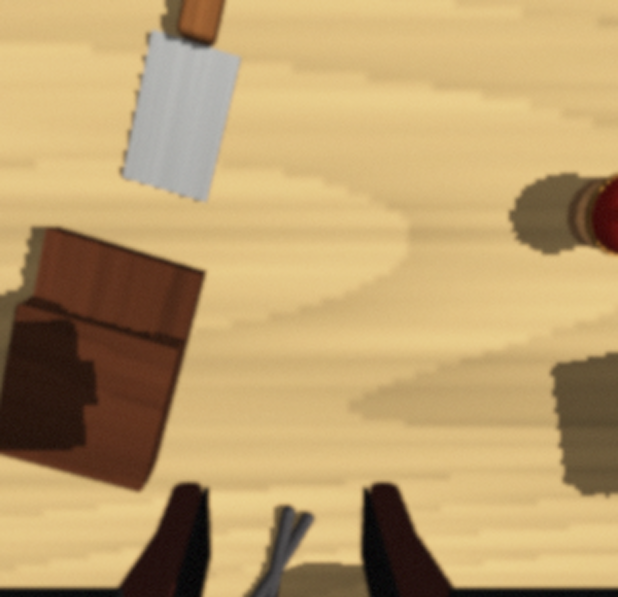

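```bash
python3 - <<'E'
from h import *
d1,d2=load("r1"),load("r2")
c=lambda P:(np.array(P,float)+.5)/2.06+[180,0]-.5
A=c([(161,343.5),(299,382.5)]);B=c([(50,229),(204,271)])
for i in (0,1): print("ledge",two(d1,A[i],d2,B[i]))
L1=cast(d1,A,20)[:,:2];L2=cast(d2,B,20)[:,:2]
for L in (L1,L2): print(L.round(1).tolist(),L.mean(0),np.hypot(*(L[1]-L[0])),np.arctan2(*(L[1]-L[0])[::-1])-np.pi/2)
# roof front edge line in r2 / r1 at z=44 (upper rim of dark band lower side)
for d,P in ((d1,c([(136,424),(279,462)])),(d2,c([(17,305),(183,347)]))):
    F=cast(d,P,44)[:,:2];print("roof front",F.round(1).tolist(),np.arctan2(*(F[1]-F[0])[::-1])-np.pi/2,np.hypot(*(F[1]-F[0])))
F=cast(d2,c([(0,453),(140,490)]),44)[:,:2];print("back r2",F.round(1).tolist(),F.mean(0),np.arctan2(*(F[1]-F[0])[::-1])-np.pi/2)
# edge profiles: canny line segments near the rack, r1
for d in (d1,d2):
    g=cv2.GaussianBlur(cv2.cvtColor(d["img"],cv2.COLOR_RGB2GRAY),(3,3),0)
    for x1,y1,x2,y2 in cv2.HoughLinesP(cv2.Canny(g,40,100)[:300,170:345],1,np.pi/360,25,minLineLength=28,maxLineGap=4)[:,0]:
        Q=cast(d,[(x1+170,y1),(x2+170,y2)],20)[:,:2]; print((x1+170,y1,x2+170,y2),"yaw@20 %.3f"%wrap(np.arctan2(*(Q[1]-Q[0])[::-1]),np.pi/2), Q.round(0).tolist())
E
```

```text
ledge (array([ 549.5365628 , -366.77141242,   13.39405192]), np.float64(3.365322106391814))
ledge (array([ 572.13253226, -291.98902767,    4.1902225 ]), np.float64(0.0075244222461552015))
[[547.0, -364.3], [568.0, -292.3]] [ 557.48888815 -328.30117372] 74.91651100141546 -0.28350430499962354
[[550.4, -365.9], [570.6, -290.1]] [ 560.50831212 -328.00606795] 78.41865313601794 -0.26072434978388004
roof front [[583.2, -374.5], [603.6, -302.8]] -0.27765524842661193 74.57068609149587
roof front [[584.6, -377.0], [604.7, -298.6]] -0.2508938009659163 80.88711156997009
back r2 [[660.0, -394.2], [680.3, -324.0]] [ 670.15454806 -359.08619921] -0.28076411057438144
(np.int32(287), np.int32(143), np.int32(302), np.int32(80)) yaw@20 -0.261 [[522.0, -332.0], [460.0, -316.0]]
(np.int32(314), np.int32(57), np.int32(326), np.int32(13)) yaw@20 -0.290 [[439.0, -304.0], [400.0, -292.0]]
(np.int32(170), np.int32(285), np.int32(236), np.int32(285)) yaw@20 -0.001 [[691.0, -477.0], [692.0, -398.0]]
(np.int32(327), np.int32(52), np.int32(341), np.int32(0)) yaw@20 -0.277 [[434.0, -291.0], [390.0, -278.0]]
(np.int
[... 1811 characters left out ...]
0 -0.238 [[592.0, -356.0], [606.0, -300.0]]
(np.int32(210), np.int32(110), np.int32(278), np.int32(131)) yaw@20 -0.294 [[549.0, -360.0], [570.0, -291.0]]
(np.int32(280), np.int32(236), np.int32(282), np.int32(270)) yaw@20 0.024 [[689.0, -292.0], [732.0, -291.0]]
(np.int32(308), np.int32(273), np.int32(314), np.int32(245)) yaw@20 -0.193 [[736.0, -261.0], [700.0, -253.0]]
(np.int32(238), np.int32(85), np.int32(277), np.int32(97)) yaw@20 -0.285 [[525.0, -329.0], [537.0, -291.0]]
(np.int32(189), np.int32(139), np.int32(195), np.int32(110)) yaw@20 -0.310 [[579.0, -384.0], [550.0, -375.0]]
(np.int32(255), np.int32(225), np.int32(270), np.int32(169)) yaw@20 -0.293 [[675.0, -320.0], [611.0, -301.0]]
```

```bash
python3 - <<'E'
from h import *
d1,d2=load("r1"),load("r2"); y=-.283; e=np.array([np.cos(y),np.sin(y)]); n=np.array([-e[1],e[0]])
def s(t,d,P,z):
    X=cast(d,P,z)[:,:2]; print(t,"long",(X@e).round(1),"lat",(X@n).round(1))
s("front z0 r1",d1,[(257,166),(325,185)],0); s("front z0 r2",d2,[(210,110),(278,131)],0)
s("right z0 r2",d2,[(253,230),(279,132)],0); s("right z0 r1",d1,[(298,286),(311,242),(323,196)],0)
s("left z44 r1",d1,[(228,271),(242,207)],44); s("left z44 r2",d2,[(175,218),(188,147)],44)
s("back z44 r1",d1,[(228,270.5),(296,288)],44); s("back z44 r2",d2,[(176,219),(247,238)],44)
s("mouth line r1 z44/20",d1,[(262,205),(300,215)],44); s("m r2",d2,[(217,152),(271,165)],44); s("m r2",d2,[(217,152),(271,165)],20);s("m r1",d1,[(262,205),(300,215)],20)
E
```

```text
front z0 r1 long [631.6 631.4] lat [-200.6 -120.2]
front z0 r2 long [630.5 631.4] lat [-197.9 -121.9]
right z0 r2 long [753.7 632.1] lat [-121.6 -120.5]
right z0 r1 long [768.2 704.9 644.8] lat [-115.3 -116.1 -118.7]
left z44 r1 long [744.2 667.2] lat [-199.1 -200.2]
left z44 r2 long [743.4 665.9] lat [-199.2 -198.9]
back z44 r1 long [743.6 744. ] lat [-199.2 -121.6]
back z44 r2 long [744.2 744.3] lat [-198.1 -121.8]
mouth line r1 z44/20 long [659.3 658.9] lat [-180.8 -140.2]
m r2 long [662.6 660.2] lat [-170.6 -116.4]
m r2 long [668.4 665.8] lat [-176.7 -118.4]
m r1 long [668.  667.6] lat [-182.8 -139.1]
```

```bash
python3 -c "
from h import *
plan(436.5,-285,100,-0.276+np.pi/2,True)"
```

```text
t56.5 q6 -1.97 rz 0.278 shift [164.4 -84.  121.2] |tilt fix [ 0.    -0.001]| at [ 617.7 -249.   221. ] cl 1.572 w 40.3
```

```bash

python3 jog.py '[[0,0,0,0,0,0.093],[0,0,0,0,0,0.093],[0,0,0,0,0,0.092],[33,-17,15,0,0,0],[33,-17,15,0,0,0]]' >/dev/null
python3 jog.py '[[33,-17,20,0,0,0],[33,-17,20,0,0,0],[32,-16,20,0,0,0],[0,0,0,0,0,0],[0,0,0,0,0,0]]' >/dev/null
python3 - <<'E'
from h import *
d=snap("wrist","g1")
h=cv2.cvtColor(d["img"],cv2.COLOR_RGB2HSV); m=((h[...,1]<50)&(h[...,2]>110)).astype(np.uint8); m[235:]=0
cs,_=cv2.findContours(m,0,1)
for c in sorted(cs,key=cv2.contourArea)[-3:]: print(cv2.contourArea(c),cv2.minAreaRect(cast(d,c[:,0],3)[:,:2].astype(np.float32)))
m=((h[...,0]<14)&(h[...,1]>140)&(h[...,2]>60)&(h[...,2]<200)).astype(np.uint8); m[232:]=0;m[:,:230]=0;m[:,410:]=0
cs,_=cv2.findContours(m,0,1)
for c in sorted(cs,key=cv2.contourArea)[-2:]: print("handle",cv2.contourArea(c),cv2.boundingRect(c),cv2.minAreaRect(cast(d,c[:,0],16)[:,:2].astype(np.float32)))
plan(436.5,-285,21,-0.276+np.pi/2,True)
E
```

```text
252.5 ((467.1947937011719, -293.4521179199219), (43.37650680541992, 7.7568888664245605), 73.92957305908203)
handle 1860.0 (310, 126, 21, 104) ((419.56500244140625, -279.91204833984375), (16.352611541748047, 86.41584777832031), 73.9489517211914)
t57.4 q6 -1.89 rz -0.004 shift [  1.5   0.8 111.1] |tilt fix [0. 0.]| at [ 437.7 -286.2  132.1] cl 1.291 w 39.8
```

```bash

python3 jog.py '[[1.5,0.8,25,0,0,-0.004],[0,0,35,0,0,0],[0,0,35,0,0,0],[0,0,16,0,0,0],[0,0,0,0,0,0]]' | grep ee
python3 jog.py '[[0,0,0,0,0,0],[0,0,0,0,0,0],[0,0,0,0,0,0],[0,0,0,0,0,0],[0,0,0,0,0,0]]' 0 | grep -E 'ee|wid|gra'
python3 jog.py '[[0,0,-10,0,0,0],[0,0,-15,0,0,0],[0,0,-15,0,0,0],[0,0,0,0,0,0],[0,0,0,0,0,0]]' | grep -E 'ee|wid|gra|ft'
python3 - <<'E'
from h import *
y=-.283; e=np.array([np.cos(y),np.sin(y)]); n=np.array([-e[1],e[0]])
print("origin",701.2*e-160.2*n,"pre",(635.2-60)*e-160.2*n,"end",635.2*e-160.2*n)
plan(*((635.2-60)*e-160.2*n),60,y+np.pi/2,True)
E
```

```text
ee_pos: [438.1, -284.3, 18.9]
ee_pos: [438.0, -284.8, 21.9]
width: 17.9
grasp_force: 30.0
ee_pos: [437.5, -284.8, 61.9]
ft_force: [0.1, -0.6, -0.6]
width: 17.9
grasp_force: 30.0
origin [ 628.57384173 -349.62895402] pre [ 507.5858637  -314.44502058] end [ 565.19918658 -331.1992746 ]
t58.6 q6 -1.90 rz 0.009 shift [-75.6  -8.9   2.1] |tilt fix [-0.001  0.002]| at [ 437.5 -284.8   61.9] cl 1.297 w 17.9
```

```bash

python3 jog.py '[[-15,-3,0,0,0,0.009],[-15,-3,0,0,0,0],[-15,-3,0,0,0,0],[0,0,0,0,0,0],[0,0,0,0,0,0]]' | grep ee
cat > blade.py <<'E'
from h import *
d=snap("wrist",sys.argv[1]); z=float(sys.argv[2])
h=cv2.cvtColor(d["img"],cv2.COLOR_RGB2HSV); m=((h[...,1]<60)&(h[...,2]>90)).astype(np.uint8)
y=-.283; e=np.array([np.cos(y),np.sin(y)]); n=np.array([-e[1],e[0]])
m[:230]=0;m[:,:245]=0;m[:,395:]=0
cs,_=cv2.findContours(m,0,1)
for c in sorted(cs,key=cv2.contourArea)[-2:]:
    if cv2.contourArea(c)<80: continue
    X=cast(d,c[:,0],z)[:,:2]; r=cv2.minAreaRect(X.astype(np.float32)); print(cv2.boundingRect(c),"long",(X@e).min().round(1),(X@e).max().round(1),"lat",(X@n).min().round(1),(X@n).max().round(1),r)
o,R,p=tool(); print("TCP long %.1f lat %.1f z %.1f"%(p[:2]@e,p[:2]@n,p[2])); plan(*(545*e-160.2*n),45,y+np.pi/2,True)
E
python3 blade.py b1 43
```

```text
ee_pos: [477.4, -305.2, 60.0]
(279, 338, 63, 7) long 600.0 604.4 lat -183.7 -146.4 ((532.1528930664062, -326.6421203613281), (37.24162292480469, 4.334791660308838), 73.83545684814453)
(288, 352, 62, 37) long 610.2 638.0 lat -179.1 -140.7 ((554.6060180664062, -327.8267517089844), (38.44810104370117, 27.72361946105957), 73.84175109863281)
TCP long 542.7 lat -159.5 z 59.9
t59.1 q6 -1.88 rz 0.000 shift [-2.3 -0.7 14.9] |tilt fix [ 0.001 -0.002]| at [ 476.6 -304.7   59.9] cl 1.288 w 17.8
```

```bash

python3 jog.py '[[-2,-0.7,8,0,0,0],[0,0,7,0,0,0],[0,0,0,0,0,0],[0,0,0,0,0,0]]' | grep -E 'ee|ft'
python3 jog.py '[[-10,0,0,0,0,0],[-10,0,0,0,0,0],[-5,0,0,0,0,0],[-5,0,0,0,0,0],[0,0,0,0,0,0]]' | grep -E 'ee|ft'
python3 blade.py b2 24
```

```text
ee_pos: [478.6, -306.1, 44.9]
ft_force: [-0.6, 0.3, -0.2]
ee_pos: [509.9, -315.6, 46.1]
ft_force: [-0.1, 0.0, -0.6]
(279, 339, 62, 6) long 639.4 643.3 lat -185.4 -147.5 ((569.3621826171875, -338.92169189453125), (37.83858108520508, 3.7436985969543457), 73.90202331542969)
(289, 352, 60, 29) long 649.3 671.5 lat -179.8 -141.8 ((589.18310546875, -338.81634521484375), (38.00945281982422, 22.135643005371094), 73.90180206298828)
TCP long 576.9 lat -160.5 z 45.9
t59.9 q6 -1.86 rz 0.001 shift [31.9  0.3  0.9] |tilt fix [-0.     0.001]| at [ 509.1 -315.2   45.9] cl 1.288 w 18.0
```

```bash

python3 jog.py '[[-10,0,0.5,0,0,0],[-10,0,0.5,0,0,0],[-10,0,0,0,0,0],[-10,0,0,0,0,0],[0,0,0,0,0,0]]' | grep -E 'ee|ft'
python3 jog.py '[[-5,0,0,0,0,0],[-5,0,0,0,0,0],[-3,0,0,0,0,0],[0,0,0,0,0,0],[0,0,0,0,0,0]]' | grep -E 'ee|ft'
python3 -c "
from h import *
y=-.283; e=np.array([np.cos(y),np.sin(y)]); n=np.array([-e[1],e[0]])
o,R,p=tool(); print('TCP long %.1f lat %.1f z %.1f'%(p[:2]@e,p[:2]@n,p[2]))"
```

```text
ee_pos: [549.5, -327.2, 45.2]
ft_force: [0.4, -0.2, -0.5]
ee_pos: [559.2, -329.8, 44.8]
ft_force: [-0.1, -1.0, -0.8]
TCP long 629.0 lat -160.5 z 44.8
```

```bash

python3 jog.py '[[-2,0,1,0,0,0],[-2,0,0.5,0,0,0],[-1,0,0,0,0,0],[0,0,0,0,0,0]]' | grep -E 'ee|ft'
python3 jog.py '[[-1,0,0,0,0,0],[-1,0,0,0,0,0],[0,0,0,0,0,0]]' | grep -E 'ee|ft'
python3 jog.py '[[-1,0,0,0,0,0],[0,0,0,0,0,0]]' | grep -E 'ee|ft'
python3 jog.py '[[-1,0,0,0,0,0],[0,0,0,0,0,0]]' | grep -E 'ee|ft'
python3 -c "
from h import *
y=-.283; e=np.array([np.cos(y),np.sin(y)]); n=np.array([-e[1],e[0]])
o,R,p=tool(); print('TCP long %.1f lat %.1f z %.1f w %.1f'%(p[:2]@e,p[:2]@n,p[2],o['width']))"
```

```text
ee_pos: [564.2, -331.3, 43.3]
ft_force: [-0.5, 0.0, -0.8]
ee_pos: [565.7, -331.6, 43.2]
ft_force: [-0.8, 0.4, -1.5]
ee_pos: [565.8, -331.5, 42.9]
ft_force: [-5.5, 2.2, 1.8]
ee_pos: [565.9, -331.5, 42.7]
ft_force: [-8.4, 2.7, 2.3]
TCP long 635.9 lat -160.3 z 42.7 w 17.6
```

```bash

python3 jog.py '[[0.5,0,0.5,0,0,0],[0,0,0,0,0,0]]' | grep -E 'ee|ft'
python3 jog.py '[[0,0,0,0,0,0],[0,0,0,0,0,0],[0,0,0,0,0,0],[0,0,0,0,0,0]]' 36 | grep -E 'ee|ft|wid'
python3 jog.py '[[0,0,-15,0,0,0],[0,0,-25,0,0,0],[0,0,-35,0,0,0],[0,0,-35,0,0,0],[0,0,-35,0,0,0]]' | grep -E 'ee|ft'
python3 jog.py '[[15,30,-15,0,0,0],[15,30,-15,0,0,0],[15,30,-10,0,0,0],[15,30,0,0,0,0],[0,0,0,0,0,0]]' >/dev/null
python3 jog.py '[[0,0,0,0,0,0],[0,0,0,0,0,0]]' | grep ee
python3 - <<'E'
from h import *
d=snap("wrist","f1"); y=-.283; e=np.array([np.cos(y),np.sin(y)]); n=np.array([-e[1],e[0]])
h=cv2.cvtColor(d["img"],cv2.COLOR_RGB2HSV); m=((h[...,0]<14)&(h[...,1]>140)&(h[...,2]>100)).astype(np.uint8); m[235:]=0
cs,_=cv2.findContours(m,0,1)
for c in sorted(cs,key=cv2.contourArea)[-3:]:
    X=cast(d,c[:,0],36)[:,:2]; r=cv2.minAreaRect(X.astype(np.float32)); print(cv2.boundingRect(c),"long",(X@e).min().round(1),(X@e).max().round(1),"lat",(X@n).min().round(1),(X@n).max().round(1),r)
t=snap("top","f2")
a=d["img"][0:260,100:500]; b=t["img"][120:270,160:480]
cv2.imwrite("pics/fin.png",np.vstack([cv2.resize(a,(460,299)),cv2.resize(b,(460,216),interpolation=2)])[:,:,::-1])
E
```

```text
ee_pos: [565.8, -331.5, 42.3]
ft_force: [-5.9, 1.8, 1.5]
ee_pos: [568.1, -332.5, 43.2]
ft_force: [0.9, 0.5, 0.7]
width: 35.8
ee_pos: [567.4, -332.1, 190.5]
ft_force: [1.0, -1.0, -0.3]
ee_pos: [543.8, -200.6, 228.8]
(417, 128, 1, 1) long 527.1 527.1 lat 58.6 58.6 ((522.4698486328125, -90.86400604248047), (0.0, 0.0), 0.0)
(199, 172, 20, 35) long 573.0 610.8 lat -167.9 -149.3 ((524.1107788085938, -317.5435791015625), (18.447324752807617, 37.95195770263672), 73.29656219482422)
(418, 126, 28, 37) long 525.0 561.9 lat 60.5 89.1 ((542.2722778320312, -79.57421875), (27.676733016967773, 37.85115051269531), 79.04476928710938)
```

View pics/fin.png

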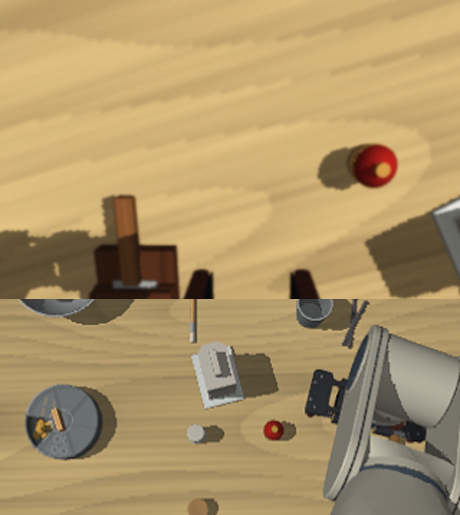

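```bash
python3 -c "
from workcell import ctrl
print(ctrl.close_job())"
```

```text
the job is handed in; nothing more can be done
None
```

I handed the job in at about 62 s of robot time, but no verdict came back: all four trays and the lid are stacked on the foot, the cover's opening is over the brass caps with the stray cap in, and the scraper is fully home in its rack. The tray seats and cap were checked in the wrist images and the lid by height and contact force; the scraper's end position matched to within a millimetre in the final picture.

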